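# Tidy the jeweller's bench: bur blocks to the ledge, tools into the tray

### The arm

A 7-joint arm with a two-finger parallel gripper is mounted at the origin on the work surface. World frame = base frame: x ahead of the robot, y to its left, z up, the work surface at z = 0. Lengths are in m, angles in rad, forces in N, time in s.
With the tool pointing down it reaches from about 0.4 to 0.9 m from the base axis. Payload 5.5 kg.
Tool frame: the origin (TCP) lies at the very end of the fingers, on their centre line; the grasp point (between the pads) lies 19 mm behind it (hold_point_z is the z of the grasp point in the tool frame, in m); z points along the fingers, y is the line along which they close (so a half turn about z gives the same grasp; the last joint's range is limited). The gripper opens to 85 mm and grips with 20 to 120 N. Pads are 22 mm wide; open, the fingers measure 114 mm over their backs; the gripper's body (76 mm by 85 mm) begins 54 mm behind the grasp point. The pads swing forward as they close: fully open they stand 13 mm farther back than shut.
Start: joints at [1.539, 0.501, -0.427, 1.55, 0.221, 1.138, -0.21], TCP at [0.189, -0.622, 0.231] pointing down, gripper open.
Joint ranges: [-2.88, 2.88], [-0.31, 2.03], [-1.54, 1.56], [0.2, 2.42], [-1.41, 4.55], [0.19, 2.02], [-2.57, 2.57]. Speed limits (rad/s): [2.57, 2.57, 3.14, 3.14, 3.14, 3.14, 3.14].

### API

Orientations are given as a rotation vector (axis times angle).
In Python, from workcell import get_obs, grab_frame, camera_info, sign_off, hold_point_z gives the robot as it stands.
- The arm moves only by the tool play_rows, never from a script. Its argument "commands" is text: rows parted by semicolons, each of 5 numbers parted by spaces: the shift along the tool's x, y, z in mm, then the turn about the tool's z in rad, then the closure, from 0 (fully open) to 1 (shut). In form: x y z roll gripper; .... A call has 1 to 12 rows; each row is the pose to reach, as a shift and turn from the pose commanded when the call began, along the tool's axes at that moment; what a row does not reach only later rows make up. A row lasts 1/12 s, in which the tool goes at most 41.7 mm and 7.16 degrees, less where a joint would pass 70% of its speed; a pose out of reach is approached as far as the arm can. A call with a gripper value outside its range is refused whole. The fingers move at their own pace and stop on an object; "grip_force" is the grip in N (left out, the last holds). Time passes only in rows, so rows that repeat a pose let the fingers close. It gives the time, the measured TCP pose, the force, the opening and the grip force at its end, in the units of the state.
- get_obs(): the state, without advancing time (a new reading comes with each control period).
- grab_frame(name): name is "scene" or "side" or "wrist"; returns the picture (420x560x3 uint8, red, green, blue); there is no depth.
- camera_info(name): a dict with "vfov" (degrees; the focal length in pixels is half the picture's height over the tangent of half this angle, whatever the lens; pixels are square), "cx", "cy" (the principal point, pixels), "pose" (4x4, takes a point from camera to world coordinates); the wrist camera has in their place "hand_eye" (4x4, takes a point from camera to tool coordinates, whose origin is the TCP and whose axes are the flange's). Camera axes: x right, y up, looking along -z (the intrinsics and any distortion apply to the point x, -y, -z); pixel columns grow to the right and rows downward; lengths in m; the calibration is good to about 2 mm. A picture is of the moment at which its call begins: read the wrist's pose just before it. camera_info takes no time and is no camera call.
- sign_off(): hands the job in; it is judged then, once.
The state is a dict: "time_s": time; "joints": joint angles; "joint_velocities": joint speeds; "tau": joint torques, N m; "ee_pos": TCP position; "ee_rot": TCP orientation; "force": force on the tool from outside, world axes, zero at the start; "wrist_torque": the same for the moment, N m; "gripper_width": opening from 0.0 (shut) to 1.0 (fully open); "gripper_force": force on a finger pad.
Only numpy, scipy, OpenCV 4.12 (cv2) and the standard library are available. Lean on these libraries where they do the work, as an engineer would, in place of code of your own. Each camera call takes 0.05 s, during which the arm holds its last target. There are 200 camera calls.

### The job

Clear the bur blocks out of the tool tray and stand them upright in a neat row on the ledge, one to a bay, long side running front to back, square and not overhanging. Then lay every hand tool flat in the tray, one to a compartment and about halfway along it, all handles towards the brass pull: the mallet in the wide compartment, the files and the brush in narrow ones. Leave everything else on the bench where it is; tools may get knocked or slip, so check your work.

Things in the scene. Friction and masses are not known exactly. Their poses are not given: they have to be found in the camera images.
- tray: fixed wooden tool tray, 210 (x) x 255 (y) x 24 high; floor 4 thick, walls 5, inside length 200. Four lengthwise compartments side by side: three narrow, 50 wide, and at +y one 80 wide. Lengthwise walls have a gap in the middle (x -40 to 40) for fingers. A flat brass pull (90 wide, 30 long) sticks out at the -x end. Origin: centre of the underside. In mm.
- tray_pull (a point): middle of the brass pull, 120 from the tray's centre towards its -x
- tray_narrow0 (a point): centre of the floor (top face) of narrow compartment 0, counted from the tray's -y side; axes as the tray's (x lengthwise, pull end at -x)
- tray_narrow1 (a point): centre of the floor (top face) of narrow compartment 1, counted from the tray's -y side; axes as the tray's (x lengthwise, pull end at -x)
- tray_narrow2 (a point): centre of the floor (top face) of narrow compartment 2, counted from the tray's -y side; axes as the tray's (x lengthwise, pull end at -x)
- tray_wide (a point): centre of the floor (top face) of the wide compartment; axes as the tray's
- ledge: fixed dark wooden ledge, 74 deep (x), 246 long (y), 12 high, with five light strips 6 wide, 44 long and 8 high across the middle of the top that part it into four bays side by side, each 54 wide (y) and 74 deep. Origin: centre of the underside.
- bay0 (a point): centre of bay 0 on the ledge's top face (12 above the bench), counted from the ledge's -y end; axes as the ledge's
- bay1 (a point): centre of bay 1 on the ledge's top face (12 above the bench), counted from the ledge's -y end; axes as the ledge's
- bay2 (a point): centre of bay 2 on the ledge's top face (12 above the bench), counted from the ledge's -y end; axes as the ledge's
- bay3 (a point): centre of bay 3 on the ledge's top face (12 above the bench), counted from the ledge's -y end; axes as the ledge's
- block0: Absent (None) in some runs. Bur block: wooden block 56 (x) x 42 (y) x 40 high with a grey top plate and short steel burs standing up to 20 above it (burs look only); at the start it stands in a tray compartment, long side along the tray. Origin: centre of the underside. All are alike.
- block1: Absent (None) in some runs. Bur block: wooden block 56 (x) x 42 (y) x 40 high with a grey top plate and short steel burs standing up to 20 above it (burs look only); at the start it stands in a tray compartment, long side along the tray. Origin: centre of the underside. All are alike.
- block2: Absent (None) in some runs. Bur block: wooden block 56 (x) x 42 (y) x 40 high with a grey top plate and short steel burs standing up to 20 above it (burs look only); at the start it stands in a tray compartment, long side along the tray. Origin: centre of the underside. All are alike.
- block3: Absent (None) in some runs. Bur block: wooden block 56 (x) x 42 (y) x 40 high with a grey top plate and short steel burs standing up to 20 above it (burs look only); at the start it stands in a tray compartment, long side along the tray. Origin: centre of the underside. All are alike.
- file0: Absent (None) in some runs. Flat hand file, 176 long: wooden handle 26 wide, 22 high from x = -88 to 12, dark steel blade 24 wide, 7 high from 12 to 88. Lies flat on its underside. Origin: middle of its length, at the underside; x runs along it away from the handle, z up; the handle end is at x = -88. Balances at x = -4.
- file1: Second flat hand file, just like file0. Absent (None) in some runs. 
- brush: Absent (None) in some runs. Bench brush, 176 long: wooden handle 26 wide, 22 high from x = -88 to 20, head with dark bristles 40 wide, 22 high from 20 to 88. Lies flat on its underside. Origin: middle of its length, at the underside; x runs along it away from the handle, z up; the handle end is at x = -88. Balances at x = 0.
- mallet: Absent (None) in some runs. Wooden mallet, 176 long: handle 26 wide, 22 high from x = -88 to 54, dark head 64 wide (y), 30 high from 54 to 88. Lies flat on its underside. Origin: middle of its length, at the underside; x runs along it away from the handle, z up; the handle end is at x = -88. Balances at about x = 15.
- jar: bystander: glass jar with a steel lid, 52 diameter, 75 high. Origin: centre of the underside.
- tin: bystander: small aluminium tin, 36 diameter, 30 high. Origin: centre of the underside.
- bottle: bystander: white plastic bottle with a green cap, 40 diameter, 100 high. Origin: centre of the underside.
- steel_slab: bystander: square steel bench slab 90 x 90 x 25. Origin: centre of the underside.
- white_box: bystander: small open white plastic box 100 x 70 x 35. Origin: centre of the underside.

How it is judged:
By the outcome, as a careful person would: the job done as asked, in the order asked, and still so for the second after the job is handed in, with the robot touching nothing.
Of file0, file1, brush, mallet only 3 to 4 are there at a start; the rules pass over those that are not, and their reading is None.
Of block0, block1, block2, block3 only 3 to 4 are there at a start; the rules pass over those that are not, and their reading is None.
At some moment in a run one of file0, file1, brush, mallet may be knocked a few centimetres aside while the robot is not near it.
Once in a run the grip may slacken for a moment while it holds something.
It also fails if it takes over 210 s, if anything falls off the work surface, if the arm or the gripper's body presses on something with over 40 N, if the wrist force passes 120 N, or if a joint passes its speed limit or range.

## Working session

There is one attempt and no reset: what is moved stays moved. The work goes in short steps, Python scripts to look and compute and a tool call to move; the robot and the scene stay as the last step left them, time stands still between calls to the robot, and variables do not carry over. Pictures are saved under pics/ and viewed, at most 14 in all, crops included, and the job is handed in when it is done.

Besides the shell and the picture viewer there is one more tool, called as name(argument=value, ...) on one line, values as JSON. play_rows: Moves the arm, as the interface text tells. Its arguments: {"type":"object","properties":{"commands":{"type":"string"},"grip_force":{"type":"number"}},"required":["commands"]}

```bash
mkdir -p pics; ls
python3 - <<'E'
from workcell import *
import cv2,numpy as np
np.set_printoptions(precision=4,suppress=True)
o=get_obs();print(o);print(hold_point_z)
for n in("scene","side","wrist"):
    print(n,camera_info(n))
for n in("scene","side"):
    cv2.imwrite(f"pics/{n}0.png",cv2.resize(grab_frame(n)[:,:,::-1],(800,600),interpolation=cv2.INTER_CUBIC))
E
```

```text
pics
{'time_s': 0.0, 'joints': array([ 1.5392,  0.5018, -0.4268,  1.5515,  0.2208,  1.1383, -0.2103]), 'joint_velocities': array([-0.0004,  0.0007, -0.0005,  0.0002, -0.0009,  0.0014,  0.0005]), 'tau': array([  0.0005, -56.9526,  -5.8159, -28.0943,   0.0109,   0.0118,
        -0.    ]), 'ee_pos': array([ 0.1886, -0.6213,  0.2302]), 'ee_rot': array([-3.1056, -0.4612,  0.0004]), 'force': array([ 0.033 , -0.0196, -0.088 ]), 'wrist_torque': array([ 0.0254, -0.0256, -0.0153]), 'gripper_force': 0.0, 'gripper_width': 1.0021491294637082}
-0.0187
scene {'vfov': 46.23008129094036, 'cx': 277.6656533087402, 'cy': 205.7843606739752, 'pose': array([[-0.2824, -0.7863,  0.5495,  1.3451],
       [ 0.9592, -0.2234,  0.1732,  0.2315],
       [-0.0135,  0.576 ,  0.8173,  1.1843],
       [ 0.    ,  0.    ,  0.    ,  1.    ]])}
side {'vfov': 47.93475608972357, 'cx': 280.2438752106283, 'cy': 207.569423320791, 'pose': array([[ 0.9838,  0.1292, -0.1244,  0.417 ],
       [-0.1791,  0.7407, -0.6475, -0.9669],
       [ 0.0086,  0.6593,  0.7518,  1.1233],
       [ 0.    ,  0.    ,  0.    ,  1.    ]])}
wrist {'vfov': 69.20687127347436, 'cx': 275.8161033198427, 'cy': 212.96698273158452, 'hand_eye': array([[ 0.0001,  0.9466,  0.3223,  0.0838],
       [ 1.    , -0.0003,  0.0005, -0.0003],
       [ 0.0005,  0.3223, -0.9466, -0.1421],
       [ 0.    ,  0.    ,  0.    ,  1.    ]])}
```

View pics/scene0.png

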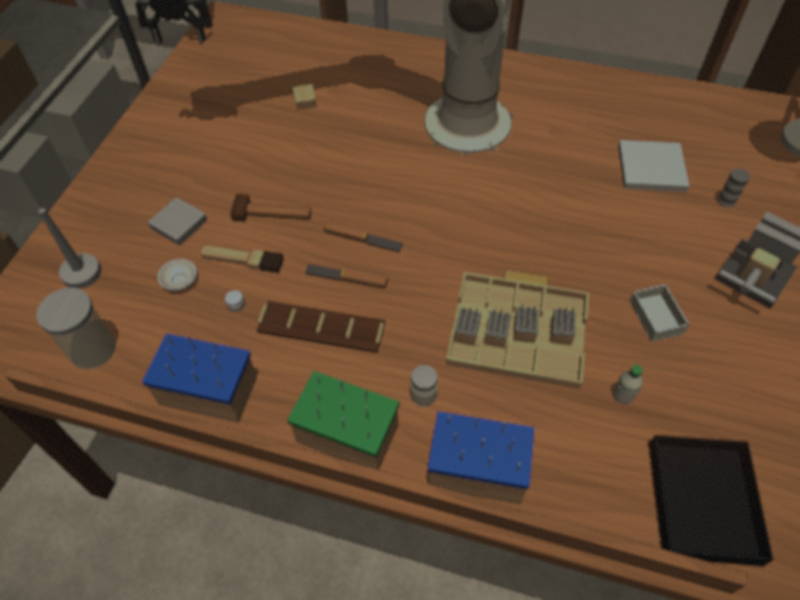

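View pics/side0.png

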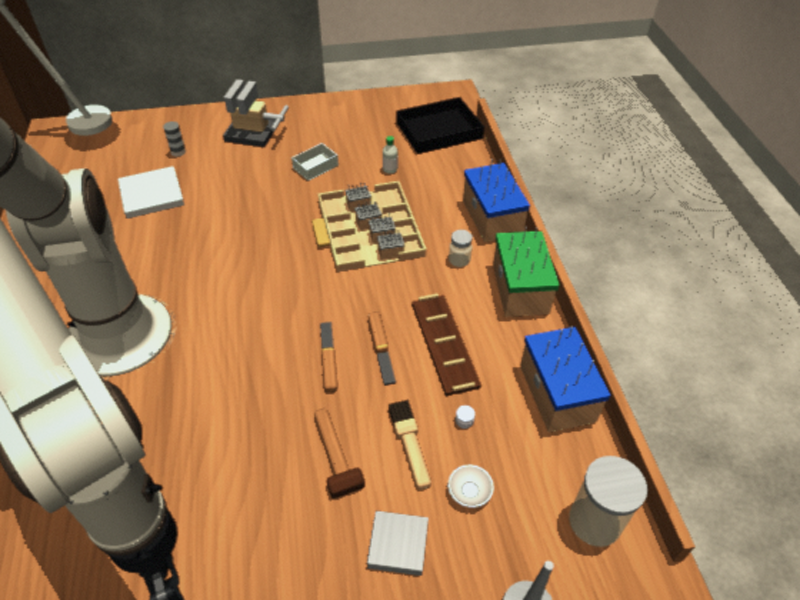

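The pictures show the tray with all four blocks (tray around 450–590, 270–380 in the scene view, pull on the robot side), all four tools lying left of it, and the ledge at (260–385, 303–348). Next I convert rough points to world positions.

```bash
cat > h.py <<'E'
import numpy as np, cv2
from scipy.spatial.transform import Rotation as Rn
from workcell import *
np.set_printoptions(precision=4,suppress=True)
def campose(n,obs=None):
    c=camera_info(n)
    if n!="wrist": return c,np.array(c["pose"])
    o=obs or get_obs(); T=np.eye(4);T[:3,:3]=Rn.from_rotvec(o["ee_rot"]).as_matrix();T[:3,3]=o["ee_pos"]
    return c,T@np.array(c["hand_eye"])
def ray(n,uv,z,cp=None):
    """pixel (native) -> world point on height z"""
    c,P=cp or campose(n); f=210/np.tan(np.radians(c["vfov"])/2)
    uv=np.atleast_2d(uv).astype(float)
    d=np.c_[(uv[:,0]-c["cx"])/f,-(uv[:,1]-c["cy"])/f,-np.ones(len(uv))]@P[:3,:3].T
    return P[:3,3]+d*((z-P[2,3])/d[:,2])[:,None]
def proj(n,X,cp=None):
    c,P=cp or campose(n); f=210/np.tan(np.radians(c["vfov"])/2)
    q=(np.atleast_2d(X)-P[:3,3])@P[:3,:3]
    return np.c_[c["cx"]-f*q[:,0]/q[:,2],c["cy"]+f*q[:,1]/q[:,2]]
def yaw(R=None):
    R=Rn.from_rotvec(get_obs()["ee_rot"]).as_matrix() if R is None else R
    return np.arctan2(R[1,0],R[0,0])
def go(x,y,z,psi=None):
    """tool-axis shift (mm) and roll to reach TCP x,y,z with tool-x heading psi (mod pi)"""
    o=get_obs();R=Rn.from_rotvec(o["ee_rot"]).as_matrix()
    d=R.T@(np.array([x,y,z])-o["ee_pos"])*1000
    r=0 if psi is None else -((psi-yaw(R)+np.pi/2)%np.pi-np.pi/2)
    return np.round(d,1),round(r,4)
E
python3 - <<'E'
from h import *
S=lambda p,z:print(ray("scene",np.array(p)*.7,z)[:,:2].tolist())
print("tray");a=ray("scene",np.array([[462,274],[589,292],[582,382],[447,362]])*.7,.02);print(a,np.linalg.norm(np.diff(a,axis=0),axis=1))
print(ray("side",np.array([[318,186],[402,182],[425,257],[338,268]])*.7,.02))
print("ledge");a=ray("scene",np.array([[266,303],[385,322],[380,348],[258,330]])*.7,.012);print(a,np.linalg.norm(np.diff(a,axis=0),axis=1))
print(ray("side",np.array([[440,294],[480,385],[452,392],[414,299]])*.7,.012))
T=dict(mallet=([310,213],[235,207],[317,412],[358,488]),file_a=([325,228],[402,245],[330,389],[326,323]),file_b=([387,282],[306,269],[373,313],[391,383]),brush=([203,251],[282,265],[426,484],[395,404]))
for k,v in T.items():
    v=np.array(v)*.7;print(k);print(ray("scene",v[:2],.011)[:,:2],ray("side",v[2:],.011)[:,:2])
E
```

```text
tray
[[0.477  0.1002 0.02  ]
 [0.4513 0.3574 0.02  ]
 [0.6599 0.3719 0.02  ]
 [0.6875 0.121  0.02  ]] [0.2584 0.2091 0.2524]
[[0.4607 0.3857 0.02  ]
 [0.6735 0.3654 0.02  ]
 [0.6769 0.0922 0.02  ]
 [0.4764 0.0916 0.02  ]]
ledge
[[ 0.6508 -0.2657  0.012 ]
 [ 0.6285 -0.0201  0.012 ]
 [ 0.6885 -0.0119  0.012 ]
 [ 0.7153 -0.256   0.012 ]] [0.2466 0.0605 0.2456]
[[ 0.6882 -0.0176  0.012 ]
 [ 0.7138 -0.2644  0.012 ]
 [ 0.6558 -0.2708  0.012 ]
 [ 0.629  -0.022   0.012 ]]
mallet
[[ 0.3973 -0.2653]
 [ 0.4262 -0.4342]] [[ 0.3924 -0.2694]
 [ 0.4479 -0.4358]]
file_a
[[ 0.4295 -0.2183]
 [ 0.4297 -0.0426]] [[ 0.4225 -0.2219]
 [ 0.4327 -0.0553]]
file_b
[[ 0.5326 -0.045 ]
 [ 0.5467 -0.2185]] [[ 0.5349 -0.0452]
 [ 0.5424 -0.2288]]
brush
[[ 0.5616 -0.4487]
 [ 0.5506 -0.2711]] [[ 0.5669 -0.4493]
 [ 0.5417 -0.2777]]
```

```bash
python3 -c "
from h import *
print(yaw(),go(.53,-.22,.32,.095))"
```

```text
0.2948722386573993 (array([ 443.3, -285. ,  -89.1]), np.float64(0.1999))
```

play_rows(commands="0 0 -89 0 0;0 0 -89 0 0;443 -285 -89 0.2 0;443 -285 -89 0.2 0;443 -285 -89 0.2 0;443 -285 -89 0.2 0;443 -285 -89 0.2 0;443 -285 -89 0.2 0;443 -285 -89 0.2 0;443 -285 -89 0.2 0;443 -285 -89 0.2 0;443 -285 -89 0.2 0")

```text
time_s: 1.1
ee_pos: [0.4593, -0.3026, 0.319]
ee_rot: [3.138, 0.148, -0.001]
force: [1.2, -0.7, -0.7]
gripper_width: 1.0
gripper_force: 0.0
```

play_rows(commands="0 0 0 0 0;0 0 0 0 0;0 0 0 0 0;0 0 0 0 0")

```text
time_s: 1.43
ee_pos: [0.4575, -0.3059, 0.3187]
ee_rot: [3.138, 0.145, -0.002]
force: [-0.0, -0.4, -0.1]
gripper_width: 0.999
gripper_force: 0.0
```

Run:
```python
from h import *
o=get_obs();print(o["ee_pos"],yaw(),o["joint_velocities"],go(.53,-.22,.32,.095))
im=grab_frame("wrist");cv2.imwrite("pics/w1n.png",im[:,:,::-1])
cv2.imwrite("pics/w1.png",cv2.resize(im[:,:,::-1],(800,600),interpolation=cv2.INTER_CUBIC))
import pickle;pickle.dump((im,o),open("w1.pkl","wb"))
```

```text
[ 0.4575 -0.3059  0.3187] 0.09247377456803099 [ 0.0138  0.0012  0.0036 -0.0005 -0.0042 -0.0006 -0.004 ] (array([ 80.1, -78.8,  -1.4]), np.float64(-0.0025))
```

View pics/w1.png

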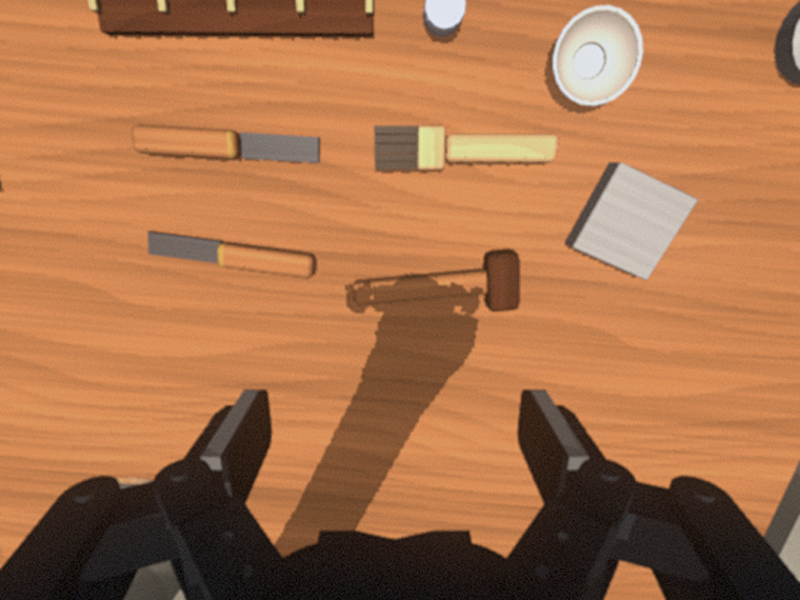

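The wrist view shows (800 px scale) file_b (133,139)–(320,149), brush (375,148)–(556,149), file_a (149,243)–(314,265), mallet around (348,290)–(520,280), and the ledge's front edge at row 35. I measure these and move above the tray.

Run:
```python
from h import *
import pickle
im,o=pickle.load(open("w1.pkl","rb"));cp=campose("wrist",o)
for k,v,z in(("file_b",([133,139],[320,149]),.012),("brush",([556,149],[375,148]),.015),("file_a",([314,265],[149,243]),.012),("mallet",([348,290],[520,280]),.015)):
    a=ray("wrist",np.array(v)*.7,z,cp)[:,:2];print(k,a.tolist(),np.linalg.norm(a[1]-a[0]))
print(ray("wrist",np.array([[102,35],[373,37]])*.7,0,cp))
print(go(.46,.237,.32,.095))
```

```text
file_b [[0.5326862619841726, -0.045174679469699164], [0.5402761478029428, -0.22528110908049565]] 0.1802662817997053
brush [[0.5613403832733845, -0.45260011190633875], [0.5460953964173465, -0.27856770866780656]] 0.17469884659384516
file_a [[0.4240055887509867, -0.2233067472460928], [0.43161092092982684, -0.051536058226493736]] 0.1719389737198007
mallet [[0.40066813115208266, -0.26098522640932464], [0.42869091215967337, -0.4423664201281802]] 0.18353314057759815
[[ 0.621  -0.019   0.    ]
 [ 0.6425 -0.2685  0.    ]]
(array([  52.4, -540.6,   -1.3]), np.float64(-0.0033))
```

play_rows(commands="52 -541 0 0 0;52 -541 0 0 0;52 -541 0 0 0;52 -541 0 0 0;52 -541 0 0 0;52 -541 0 0 0;52 -541 0 0 0;52 -541 0 0 0;52 -541 0 0 0;52 -541 0 0 0;52 -541 0 0 0;52 -541 0 0 0")

```text
time_s: 2.48
ee_pos: [0.4596, 0.1956, 0.3193]
ee_rot: [3.137, 0.142, 0.002]
force: [1.0, 0.2, 0.1]
gripper_width: 0.999
gripper_force: 0.0
```

play_rows(commands="0 -42 0 0 0;0 -60 0 0 0;0 -60 0 0 0;0 -60 0 0 0;0 -60 0 0 0")

```text
time_s: 2.9
ee_pos: [0.4543, 0.2532, 0.3187]
ee_rot: [3.137, 0.144, -0.001]
force: [-0.3, -0.2, 0.1]
gripper_width: 1.0
gripper_force: 0.0
```

Run:
```python
from h import *
o=get_obs();print(o["time_s"],o["ee_pos"],yaw(),o["joints"])
im=grab_frame("wrist")
cv2.imwrite("pics/w2.png",cv2.resize(im[:,:,::-1],(800,600),interpolation=cv2.INTER_CUBIC))
import pickle;pickle.dump((im,o),open("w2.pkl","wb"))
```

```text
2.9 [0.4543 0.2532 0.3187] 0.09199287103534388 [ 0.269   0.2801 -0.9887  1.7521  0.247   1.2433 -2.2612]
```

View pics/w2.png

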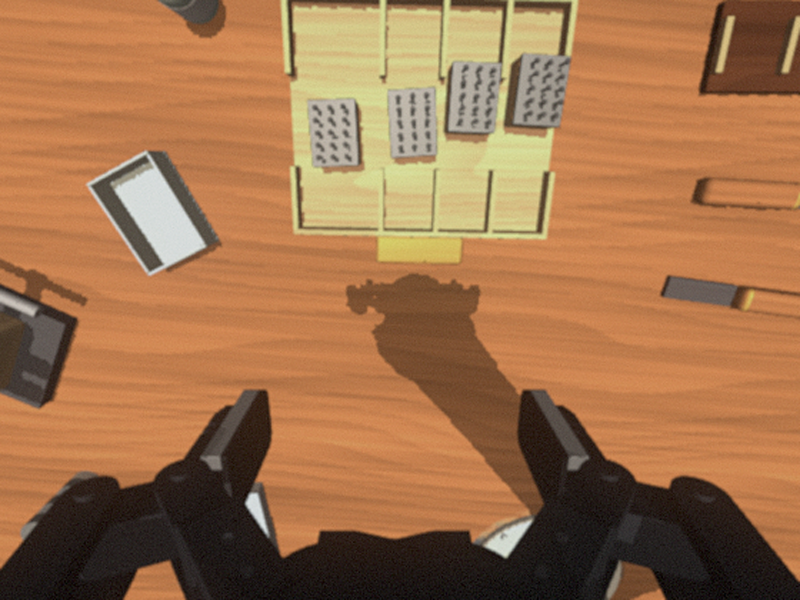

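Wrist view: tray's near rim corners at (294,236) and (547,237), pull (378–462, 250), block tops centred near (335,133), (413,123), (474,97), (540,91).

Run:
```python
from h import *
import pickle
im,o=pickle.load(open("w2.pkl","rb"));cp=campose("wrist",o)
t=ray("wrist",np.array([[294,236],[547,237],[290,0],[577,0]])*.7,.024,cp)[:,:2]
print("tray rim",t,np.linalg.norm(t[1]-t[0]),"yaw y-edge",np.arctan2(-(t[0]-t[1])[0],(t[0]-t[1])[1]),"side edges",np.arctan2(*(t[2]-t[0])[::-1]),np.arctan2(*(t[3]-t[1])[::-1]))
yw=np.arctan2(-(t[0]-t[1])[0],(t[0]-t[1])[1])
c=(t[0]+t[1])/2+.105*np.array([np.cos(yw),np.sin(yw)]);print("centre",c)
for k,v in dict(A=([307,100],[354,98],[359,165],[313,167]),B=([388,89],[435,87],[438,156],[391,159]),C=([450,62],[500,63],[496,133],[447,131]),D=([517,55],[570,55],[562,127],[509,127])).items():
    a=ray("wrist",np.array(v)*.7,.044,cp)[:,:2]
    print(k,a.mean(0),"len",np.linalg.norm(a[3]-a[0]),np.linalg.norm(a[2]-a[1]),np.linalg.norm(a[1]-a[0]),np.linalg.norm(a[2]-a[3]),"yaw",np.arctan2(*(a[0]-a[3])[::-1]),np.arctan2(*(a[1]-a[2])[::-1]), "in tray",(Rn.from_euler('z',-yw).as_matrix()[:2,:2]@(a.mean(0)-c)))
```

```text
tray rim [[0.4523 0.3545]
 [0.4747 0.1005]
 [0.6553 0.3616]
 [0.678  0.1167]] 0.25501514569450423 yaw y-edge 0.08802067656864196 side edges 0.034783105539551634 0.07960189466798398
centre [0.5681 0.2367]
A [0.5517 0.317 ] len 0.05580978278162614 0.05570372019288262 0.04109529707120808 0.04213183284135927 yaw 0.12578892772177924 0.1443852089813257 in tray [-0.0093  0.0814]
B [0.5662 0.247 ] len 0.057578739647786786 0.056686444313257874 0.04070616626497789 0.042726039488514056 yaw 0.1350148467079682 0.17054560370758748 in tray [-0.001   0.0103]
C [0.5915 0.1969] len 0.05462308603601346 0.05553599161789359 0.042625051977218616 0.0438532020539445 yaw 0.08470780457564517 0.10649786129626214 in tray [ 0.0198 -0.0418]
D [0.6016 0.1404] len 0.05661682751443353 0.056588047289396676 0.04491343777863173 0.04714125575362306 yaw 0.057724907977061 0.09708328032592087 in tray [ 0.0249 -0.0989]
```

Sizes agree with the nominal 56×42 blocks and the 255 tray (yaw 0.088, centre (0.568, 0.237)). First block: D, in narrow compartment 0.

```bash
python3 -c "
from h import *
print(go(.6015,.1395,.12,-1.483))"
```

```text
(array([136.2, 126. , 198.9]), np.float64(-1.5675))
```

play_rows(commands="136 126 100 1.574 0;136 126 100 1.574 0;136 126 150 1.574 0;136 126 199 1.574 0;136 126 199 1.574 0;136 126 199 1.574 0;136 126 199 1.574 0;136 126 199 1.574 0;136 126 199 1.574 0;136 126 199 1.574 0;136 126 199 1.574 0;136 126 199 1.574 0")

```text
time_s: 3.95
ee_pos: [0.6016, 0.1398, 0.1212]
ee_rot: [2.581, -1.79, -0.011]
force: [-1.7, -0.7, -3.7]
gripper_width: 1.0
gripper_force: 0.0
```

play_rows(commands="0 0 0 0.06 0;0 0 0 0.06 0;0 0 0 0.06 0;0 0 0 0.06 0")

```text
time_s: 4.28
ee_pos: [0.6003, 0.1411, 0.1193]
ee_rot: [2.532, -1.853, -0.015]
force: [-0.2, -0.3, -0.1]
gripper_width: 0.999
gripper_force: 0.0
```

```bash
python3 -c "
from h import *
o=get_obs();print(o['ee_pos'],yaw(),o['joints'],go(.6015,.1395,.01,-1.483))"
```

```text
[0.6003 0.1411 0.1193] -1.2635880703672766 [-0.9051  0.7268  0.9132  1.7542 -0.6721  1.0158 -2.5677] (array([  2.5,  -1.6, 109.3]), np.float64(0.2194))
```

play_rows(commands="2 -2 0 -2.92 0;2 -2 0 -2.92 0;2 -2 0 -2.92 0;2 -2 0 -2.92 0;2 -2 0 -2.92 0;2 -2 0 -2.92 0;2 -2 0 -2.92 0;2 -2 0 -2.92 0;2 -2 0 -2.92 0;2 -2 0 -2.92 0;2 -2 0 -2.92 0;2 -2 0 -2.92 0")

```text
time_s: 5.28
ee_pos: [0.6035, 0.14, 0.1206]
ee_rot: [-3.113, -0.378, 0.011]
force: [0.5, 0.2, -0.5]
gripper_width: 1.001
gripper_force: 0.0
```

```bash
python3 -c "
from h import *
o=get_obs();print(o['ee_pos'],yaw(),o['joints'],go(.6015,.1395,.12,1.659))"
```

```text
[0.6035 0.14   0.1206] 0.24192896523058077 [-0.6722  0.5984  0.5547  1.7411 -0.3902  0.9201 -1.2817] (array([-2.1, -0. ,  0.6]), np.float64(-1.4171))
```

play_rows(commands="-2 0 0 -1.417 0;-2 0 0 -1.417 0;-2 0 0 -1.417 0;-2 0 0 -1.417 0;-2 0 0 -1.417 0;-2 0 0 -1.417 0;-2 0 0 -1.417 0;-2 0 0 -1.417 0;-2 0 0 -1.417 0;-2 0 0 -1.417 0;-2 0 0 -1.417 0;-2 0 0 -1.417 0")

```text
time_s: 6.28
ee_pos: [0.602, 0.1393, 0.1212]
ee_rot: [-2.116, -2.312, 0.001]
force: [-0.4, -0.2, 0.3]
gripper_width: 1.004
gripper_force: 0.0
```

```bash
python3 -c "
from h import *
import pickle
o=get_obs();print(o['ee_pos'],yaw(),o['joints'],go(.6015,.1395,.01,1.659))
im=grab_frame('wrist');pickle.dump((im,o),open('w3.pkl','wb'))
cv2.imwrite('pics/w3.png',cv2.resize(im[:,:,::-1],(800,600),interpolation=cv2.INTER_CUBIC))"
```

```text
[0.602  0.1393 0.1212] 1.6590009868499846 [-0.4277  0.5417  0.2143  1.7375 -0.1501  0.8831 -0.0588] (array([ -0.4,   0.2, 111.2]), np.float64(0.0))
```

View pics/w3.png

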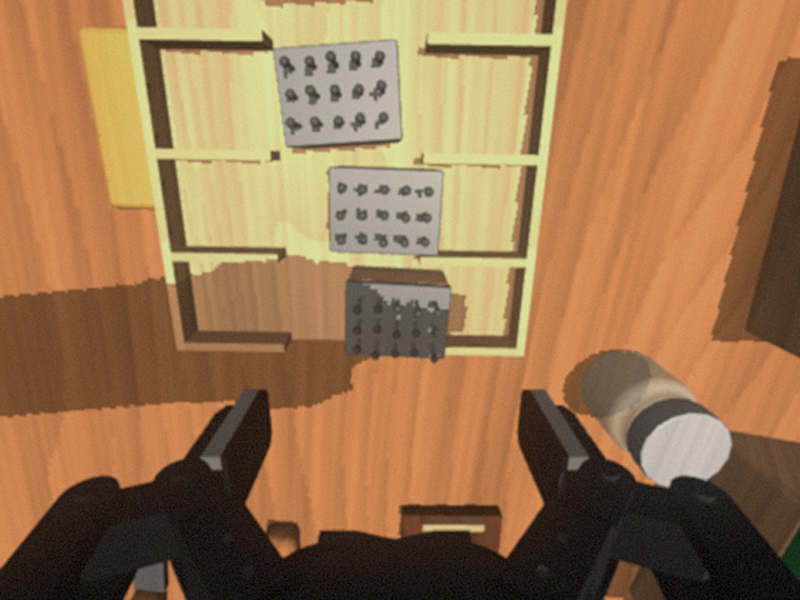

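The view is centred over block D (top plate about (346,282)–(450,288)–(445,358)–(346,355)), and the fingers straddle it with room to spare. C's top is (330,167)–(443,253), B's is (276,48)–(402,146).

Run:
```python
from h import *
import pickle
im,o=pickle.load(open("w3.pkl","rb"));cp=campose("wrist",o)
for k,v in dict(D=([346,281],[450,287],[446,357],[346,354]),C=([330,167],[443,170],[441,253],[330,249]),B=([276,48],[397,40],[402,139],[285,146])).items():
    a=ray("wrist",np.array(v)*.7,.044,cp)[:,:2]
    print(k,a.mean(0),np.linalg.norm(a-np.roll(a,1,0),axis=1),"yaw",np.arctan2(*(a[1]-a[0])[::-1]),np.arctan2(*(a[2]-a[3])[::-1]))
t=ray("wrist",np.array([[180,350],[525,354],[562,0]])*.7,.024,cp)[:,:2];print(t)
```

```text
D [0.6038 0.1394] [0.0419 0.0547 0.0404 0.0555] yaw 0.030220949400197025 0.05824950083000629
C [0.5931 0.197 ] [0.04   0.0545 0.0406 0.0568] yaw 0.06312295480895361 0.05307555433427711
B [0.5676 0.2474] [0.0411 0.054  0.0411 0.0557] yaw 0.14487449545361963 0.14404097982473762
[[0.4756 0.1013]
 [0.6833 0.1176]
 [0.6671 0.2993]]
```

play_rows(commands="0 1 40 0 0;0 1 80 0 0;0 1 112 0 0;0 1 112 0 0;0 1 112 0 1;0 1 112 0 1;0 1 112 0 1;0 1 112 0 1;0 1 112 0 1;0 1 80 0 1;0 1 20 0 1;0 1 0 0 1", grip_force=60)

```text
time_s: 7.33
ee_pos: [0.6016, 0.1407, 0.1216]
ee_rot: [-2.122, -2.305, 0.007]
force: [0.8, 0.9, -0.6]
gripper_width: 0.649
gripper_force: 63.2
```

play_rows(commands="0 0 -41 0 1;0 0 -79 0 1;-395 43 -79 0 1;-395 43 -79 0 1;-395 43 -79 0 1;-395 43 -79 0 1;-395 43 -79 0 1;-395 43 -79 0 1;-395 43 -79 0 1;-395 43 -79 0 1;-395 43 -79 0 1;-395 43 -79 0 1")

```text
time_s: 8.33
ee_pos: [0.6773, -0.2571, 0.1984]
ee_rot: [-2.131, -2.302, 0.01]
force: [-0.2, -0.6, -0.7]
gripper_width: 0.651
gripper_force: 63.3
```

play_rows(commands="0 0 0 0 1;0 0 0 0 1;0 0 0 0 1;0 0 0 0 1")

```text
time_s: 8.67
ee_pos: [0.6786, -0.2469, 0.1972]
ee_rot: [-2.119, -2.307, 0.004]
force: [-0.5, 1.2, -1.6]
gripper_width: 0.649
gripper_force: 63.3
```

```bash
python3 -c "
from h import *
import pickle
o=get_obs();print(o['time_s'],o['ee_pos'],yaw(),o['joints'],o['gripper_width'])
im=grab_frame('wrist');pickle.dump((im,o),open('w4.pkl','wb'))
cv2.imwrite('pics/w4.png',cv2.resize(im[:,:,::-1],(800,600),interpolation=cv2.INTER_CUBIC))"
```

```text
8.6667 [ 0.6786 -0.2469  0.1972] 1.6560530129037463 [ 0.1163  0.647   0.3108  1.3842 -0.2042  1.1514  0.5384] 0.6489986009823443
```

View pics/w4.png

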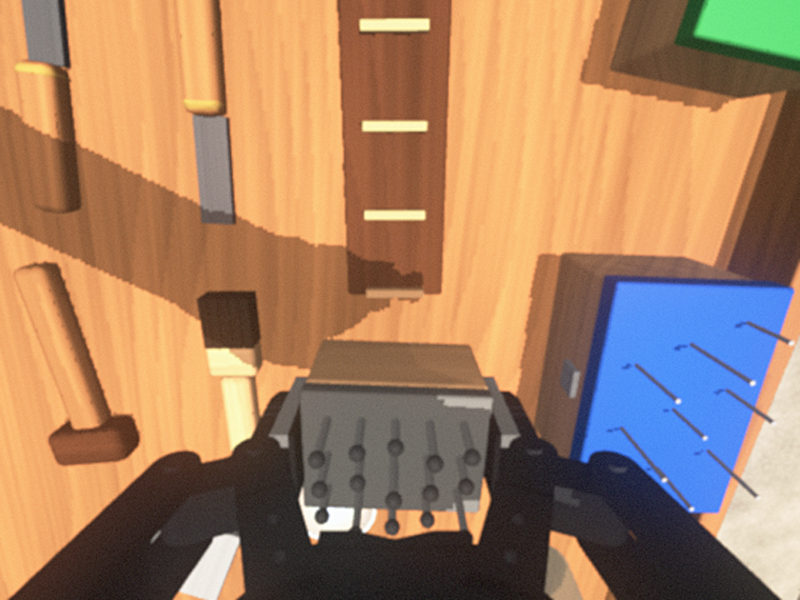

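Ledge in the wrist view: strip centres (395,25), (395,126), (394,215), (394,294); -y end corners (348,293), (441,294). The block sits straight in the grip.

Run:
```python
from h import *
import pickle
im,o=pickle.load(open("w4.pkl","rb"));cp=campose("wrist",o)
s=ray("wrist",np.array([[395,25],[395.5,126],[394.5,215],[394,294]])*.7,.020,cp)[:,:2];print("strips",s,np.linalg.norm(np.diff(s,axis=0),axis=1))
e=ray("wrist",np.array([[348,293],[441,294],[341,0],[449,0]])*.7,.012,cp)[:,:2];print("ends",e,np.linalg.norm(e[1]-e[0]),np.linalg.norm(e[3]-e[2]))
m=(e[2:].mean(0)-e[:2].mean(0));print("yaw mid",np.arctan2(-m[0],m[1]))
for q in(s[0]-s[3],e[2]-e[0],e[3]-e[1]):print("yaw",np.arctan2(-q[0],q[1]))
yl=.088; R=np.array([[np.cos(yl),-np.sin(yl)],[np.sin(yl),np.cos(yl)]])
for i,y in enumerate((60,0,-60,-120)):print("centre est",s[i]-R@[0,y/1000])
b=ray("wrist",np.array([[302,389],[488,398]])*.7,o["ee_pos"][2]+.035,cp)
Rt=Rn.from_rotvec(o["ee_rot"]).as_matrix();print("block edge in tool",((b-o["ee_pos"])@Rt)*1000)
# scene/side check
print(ray("scene",np.array([[266,303],[385,322],[380,348],[258,330]])*.7,.012)[:,:2].mean(0))
```

```text
strips [[ 0.6644 -0.0837]
 [ 0.6699 -0.1433]
 [ 0.6744 -0.203 ]
 [ 0.6791 -0.2628]] [0.0598 0.0599 0.06  ]
ends [[ 0.6431 -0.2676]
 [ 0.7162 -0.262 ]
 [ 0.6283 -0.0707]
 [ 0.6976 -0.0649]] 0.07330779490601438 0.06956129693802117
yaw mid 0.08418309094464943
yaw 0.08184064319893074
yaw 0.0747014115853571
yaw 0.09364276570072014
centre est [ 0.6697 -0.1435]
centre est [ 0.6699 -0.1433]
centre est [ 0.6691 -0.1432]
centre est [ 0.6686 -0.1432]
block edge in tool [[ 21.9281 -25.0528 -34.6878]
 [ 19.3362  27.0143 -35.125 ]]
[ 0.6708 -0.1384]
```

```bash
cat > edge.py <<'E'
from h import *
import pickle,sys
def edge(im,c0,c1,r0,r1,sign=-1):
    """fit line row=f(col) at strongest vertical gradient (native px)"""
    g=cv2.GaussianBlur(cv2.cvtColor(im,cv2.COLOR_RGB2GRAY).astype(np.float32),(5,5),1)
    d=sign*cv2.Sobel(g,cv2.CV_32F,0,1)[r0:r1,c0:c1]
    rows=r0+d.argmax(0);cols=np.arange(c0,c1)
    l=cv2.fitLine(np.c_[cols,rows].astype(np.float32),cv2.DIST_HUBER,0,.1,.01).ravel()
    return lambda c:l[3]+(c-l[2])*l[1]/l[0]
E
python3 - <<'E'
from edge import *
im,o=pickle.load(open("w4.pkl","rb"));cp=campose("wrist",o)
f=edge(im,222,330,258,290);print(f(222)/.7,f(330)/.7)
b=ray("wrist",[[222,f(222)],[330,f(330)]],o["ee_pos"][2]+.035,cp)
Rt=Rn.from_rotvec(o["ee_rot"]).as_matrix();q=((b-o["ee_pos"])@Rt)*1000;print(q,np.arctan2((q[1]-q[0])[0],(q[1]-q[0])[1]))
cv2.imwrite("pics/c.png",cv2.resize(im[225:370,195:365,::-1],None,fx=3,fy=3))
yl=.083; R=np.array([[np.cos(yl),-np.sin(yl)],[np.sin(yl),np.cos(yl)]]);c=np.array([.6697,-.1432])
for y in(-90,-30,30,90):print(c+R@[0,y/1000])
x,y=c+R@[0,-.09];print(go(x,y,.022,yl+np.pi/2))
E
```

```text
382.7125 388.94217
[[ 23.9202 -20.7036 -34.7133]
 [ 22.1772  22.2138 -35.0717]] -0.04059040480692607
[ 0.6772 -0.2329]
[ 0.6722 -0.1731]
[ 0.6672 -0.1133]
[ 0.6622 -0.0535]
(array([ 13.2,   1.2, 175.2]), np.float64(0.0025))
```

View pics/c.png

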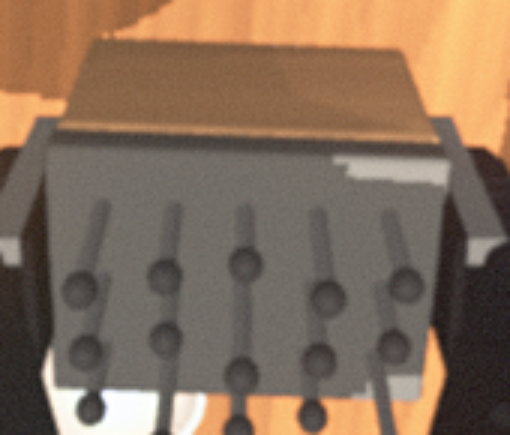

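The crop shows the block turned about 0.04 rad in the grip (it sat that way in the tray), so I'll compensate with the tool yaw when placing.

play_rows(commands="0 0 0 -0.038 1;12 0 0 -0.038 1;12 0 40 -0.038 1;12 0 80 -0.038 1;12 0 120 -0.038 1;12 0 160 -0.038 1;12 0 160 -0.038 1;12 0 160 -0.038 1;12 0 160 -0.038 1")

```text
time_s: 9.47
ee_pos: [0.6772, -0.2366, 0.039]
ee_rot: [-2.079, -2.347, 0.005]
force: [0.1, 0.6, -0.3]
gripper_width: 0.651
gripper_force: 63.3
```

```bash
python3 -c "
from h import *
o=get_obs();print(o['ee_pos'],yaw(),o['force'],go(.6762,-.2339,.0175,1.694))"
```

```text
[ 0.6772 -0.2366  0.039 ] 1.6920914435426102 [ 0.0859  0.6441 -0.343 ] (array([ 2.8, -0.6, 21.5]), np.float64(-0.0019))
```

play_rows(commands="3 -1 12 0 1;3 -1 18 0 1;3 -1 21 0 1;3 -1 21 0 1;3 -1 21 0 1;3 -1 21 0 0;3 -1 21 0 0;3 -1 21 0 0;3 -1 21 0 0;3 -1 -10 0 0;3 -1 -50 0 0;3 -1 -90 0 0")

```text
time_s: 10.47
ee_pos: [0.6735, -0.2343, 0.126]
ee_rot: [-2.076, -2.342, 0.01]
force: [0.9, -1.2, 0.9]
gripper_width: 0.996
gripper_force: 0.0
```

```bash
python3 -c "
from h import *
import pickle
o=get_obs();print(o['time_s'],o['ee_pos'],yaw(),go(.593,.198,.2,1.63))
cv2.imwrite('pics/s2.png',cv2.resize(grab_frame('scene')[180:300,170:430,::-1],None,fx=3,fy=3))"
```

```text
10.4667 [ 0.6735 -0.2343  0.126 ] 1.6909825546866566 (array([439.2, -29. , -71.4]), np.float64(0.061))
```

View pics/s2.png

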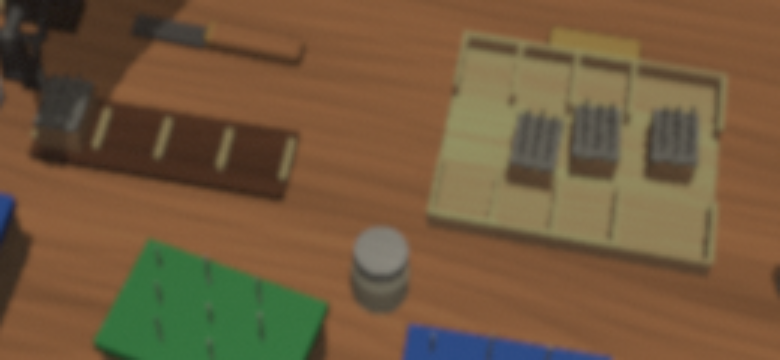

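Block D now stands in bay 0 (around (65,120) in the crop). I refine the yaws of C and B from the stored w3 view, and A from w2.

Run:
```python
from edge import *
im,o=pickle.load(open("w3.pkl","rb"));cp=campose("wrist",o)
def hy(c0,c1,r0,r1,s):
    f=edge(im,c0,c1,r0,r1,s);b=ray("wrist",[[c0,f(c0)],[c1,f(c1)]],.044,cp)[:,:2]
    d=b[1]-b[0];print((c0,c1),f(c0)/.7,f(c1)/.7,b.mean(0),"heading",np.arctan2(d[1],d[0]))
hy(236,305,109,124,-1);hy(236,305,170,182,1);hy(236,305,170,182,-1)
hy(205,275,24,42,-1);hy(205,275,92,107,1)
im,o=pickle.load(open("w2.pkl","rb"));cp=campose("wrist",o);im2=im;
# A: left/right edges in w2 by transposing
g=np.ascontiguousarray(im.transpose(1,0,2))
for c0,c1,r0,r1,s in((74,112,210,224,-1),(74,112,244,256,1),(70,108,268,279,-1),(70,108,301,311,1),(50,88,311,319,-1),(50,88,345,355,1)):
    f=edge(g,c0,c1,r0,r1,s);b=ray("wrist",[[f(c0),c0],[f(c1),c1]],.044,cp)[:,:2];d=b[0]-b[1];print(f(c0)/.7,f(c1)/.7,b.mean(0),"heading",np.arctan2(d[1],d[0]))
```

```text
(236, 305) 164.18675 167.85922 [0.5915 0.2182] heading 0.05293375294894223
(236, 305) 251.15457 257.15558 [0.5951 0.1753] heading 0.027854498331238636
(236, 305) 249.08015 252.73262 [0.595  0.1769] heading 0.05204124008912839
(205, 275) 45.798912 39.84483 [0.5679 0.2684] heading 0.1391114066094698
(205, 275) 151.82404 143.43272 [0.5701 0.2247] heading 0.1667284295762462
311.7853 317.15344 [0.5502 0.3324] heading 0.13926820302773024
359.2091 361.6886 [0.554  0.2916] heading 0.11625130619452755
395.66833 397.4507 [0.5617 0.2599] heading 0.12935597748067654
430.0 430.0 [0.5644 0.2303] heading 0.11876301456041732
447.23276 443.62436 [0.5886 0.2197] heading 0.05715670460733266
499.07907 495.65958 [0.5928 0.1745] heading 0.0994689644726704
```

play_rows(commands="0 0 -40 0 0;439 -29 -40 0.067 0;439 -29 -40 0.067 0;439 -29 -40 0.067 0;439 -29 -40 0.067 0;439 -29 -40 0.067 0;439 -29 -40 0.067 0;439 -29 -40 0.067 0;439 -29 -40 0.067 0;439 -29 -40 0.067 0;439 -29 -40 0.067 0;439 -29 -40 0.067 0")

```text
time_s: 11.52
ee_pos: [0.5919, 0.2044, 0.1685]
ee_rot: [-2.147, -2.278, 0.004]
force: [0.2, 0.6, 1.3]
gripper_width: 0.997
gripper_force: 0.0
```

play_rows(commands="20 0 0 0 0;20 0 40 0 0;20 0 40 0 0;20 0 40 0 0")

```text
time_s: 11.85
ee_pos: [0.5904, 0.217, 0.1267]
ee_rot: [-2.154, -2.273, 0.015]
force: [0.4, -0.6, 0.9]
gripper_width: 1.001
gripper_force: 0.0
```

```bash
python3 -c "
from h import *
o=get_obs();print(o['time_s'],o['ee_pos'],yaw(),o['joints'],go(.593,.197,.009,.053+np.pi/2))"
```

```text
11.85 [0.5904 0.217  0.1267] 1.6246671042091632 [-0.5663  0.5586  0.2377  1.6976 -0.1644  0.9178 -0.2077] (array([-20.3,   3.1, 117.7]), np.float64(0.0009))
```

play_rows(commands="-20 3 0 0 0;-20 3 40 0 0;-20 3 80 0 0;-20 3 118 0 0;-20 3 118 0 0;-20 3 118 0 1;-20 3 118 0 1;-20 3 118 0 1;-20 3 118 0 1;-20 3 118 0 1;-20 3 80 0 1;-20 3 38 0 1")

```text
time_s: 12.85
ee_pos: [0.5939, 0.1973, 0.0897]
ee_rot: [-2.154, -2.272, 0.014]
force: [0.9, -1.2, -1.2]
gripper_width: 0.648
gripper_force: 64.3
```

play_rows(commands="0 0 -41 0 1;0 0 -82 0 1;0 0 -100 0 1;0 0 -100 0 1")

```text
time_s: 13.18
ee_pos: [0.6015, 0.199, 0.1989]
ee_rot: [-2.159, -2.278, -0.013]
force: [1.5, 0.5, -0.4]
gripper_width: 0.642
gripper_force: 64.4
```

```bash
cat > hand.py <<'E'
from edge import *
def held():
    """yaw and x-offset of the held block in the tool frame from its far top edge"""
    o=get_obs();im=grab_frame("wrist");cp=campose("wrist",o)
    f=edge(im,222,330,255,290);b=ray("wrist",[[222,f(222)],[330,f(330)]],o["ee_pos"][2]+.035,cp)
    q=((b-o["ee_pos"])@Rn.from_rotvec(o["ee_rot"]).as_matrix())*1000
    a=np.arctan2((q[1]-q[0])[0],(q[1]-q[0])[1]);print("rows",f(222)/.7,f(330)/.7,"skew",a,"edge x",q[:,0])
    pickle.dump((im,o),open("hold.pkl","wb"));return a
bays=[(.6772,-.2329),(.6722,-.1731),(.6672,-.1133),(.6622,-.0535)]
E
python3 -c "
from hand import *
o=get_obs();print(o['time_s'],o['ee_pos'],yaw(),o['gripper_width']);a=held()
print(go(*bays[1],.16,.083-a+np.pi/2))"
```

```text
13.1833 [0.6015 0.199  0.1989] 1.6240409984439728 0.6418028948911645
rows 377.13422 379.30673 skew -0.017605850038061095 edge x [25.7679 25.0164]
(array([-375.2,   52.7,   33. ]), np.float64(-0.0472))
```

play_rows(commands="-376 53 0 -0.04 1;-376 53 0 -0.04 1;-376 53 0 -0.04 1;-376 53 0 -0.04 1;-376 53 0 -0.04 1;-376 53 0 -0.04 1;-376 53 0 -0.04 1;-376 53 0 -0.04 1;-376 53 0 -0.04 1;-376 53 60 -0.04 1;-376 53 100 -0.04 1;-376 53 140 -0.04 1")

```text
time_s: 14.23
ee_pos: [0.6682, -0.1765, 0.0621]
ee_rot: [-2.113, -2.314, 0.007]
force: [1.3, 0.8, -1.3]
gripper_width: 0.641
gripper_force: 64.5
```

play_rows(commands="0 0 0 0 1;0 0 0 0 1;0 0 0 0 1")

```text
time_s: 14.48
ee_pos: [0.6697, -0.1746, 0.0651]
ee_rot: [-2.11, -2.318, 0.006]
force: [1.1, 0.7, 0.3]
gripper_width: 0.644
gripper_force: 64.3
```

```bash
python3 -c "
from hand import *
o=get_obs();print(o['time_s'],o['ee_pos'],yaw(),o['gripper_width']);
print(go(.6722,-.1748,.0175,.083+.01+np.pi/2))"
```

```text
14.4833 [ 0.6697 -0.1746  0.0651] 1.6645284287300983 0.6444585240662928
(array([-0.6,  2.9, 47.6]), np.float64(0.0007))
```

play_rows(commands="0 3 30 0 1;0 3 42 0 1;0 3 47 0 1;0 3 47 0 1;0 3 47 0 1;0 3 47 0 0;0 3 47 0 0;0 3 47 0 0;0 3 47 0 0;0 3 10 0 0;0 3 -30 0 0;0 3 -70 0 0")

```text
time_s: 15.48
ee_pos: [0.6714, -0.1743, 0.1338]
ee_rot: [-2.108, -2.314, 0.01]
force: [1.6, -0.6, -0.3]
gripper_width: 1.002
gripper_force: 0.0
```

```bash
python3 -c "
from hand import *
o=get_obs();print(o['time_s'],o['ee_pos'],yaw(),o['joints'][6]);
print(go(.5676,.247,.15,.139+np.pi/2))"
```

```text
15.4833 [ 0.6714 -0.1743  0.1338] 1.6640800972787873 0.4698637392296513
(array([429.2, -64.2, -13.7]), np.float64(-0.0457))
```

play_rows(commands="429 -64 -35 -0.046 0;429 -64 -35 -0.046 0;429 -64 -35 -0.046 0;429 -64 -35 -0.046 0;429 -64 -35 -0.046 0;429 -64 -35 -0.046 0;429 -64 -35 -0.046 0;429 -64 -35 -0.046 0;429 -64 -35 -0.046 0;429 -64 -35 -0.046 0;429 -64 -14 -0.046 0;429 -64 -14 -0.046 0")

```text
time_s: 16.48
ee_pos: [0.5645, 0.2547, 0.1475]
ee_rot: [-2.04, -2.371, 0.008]
force: [-1.2, -0.6, -0.4]
gripper_width: 0.997
gripper_force: 0.0
```

play_rows(commands="0 0 0 0 0;0 0 0 0 0;0 0 0 0 0")

```text
time_s: 16.73
ee_pos: [0.5701, 0.2446, 0.1504]
ee_rot: [-2.06, -2.362, 0.006]
force: [0.8, -0.9, 0.3]
gripper_width: 1.0
gripper_force: 0.0
```

```bash
python3 -c "
from hand import *
o=get_obs();print(o['time_s'],o['ee_pos'],yaw(),o['joints'][6]);
im=grab_frame('wrist');pickle.dump((im,o),open('w5.pkl','wb'))
cv2.imwrite('pics/w5.png',cv2.resize(im[:,:,::-1],(800,600),interpolation=cv2.INTER_CUBIC))
print(go(.5673,.247,.009,.139+np.pi/2))"
```

```text
16.7333 [0.5701 0.2446 0.1504] 1.7072370534309158 -0.1872125477584332
(array([  2.4,  -1.3, 141.5]), np.float64(-0.0028))
```

View pics/w5.png

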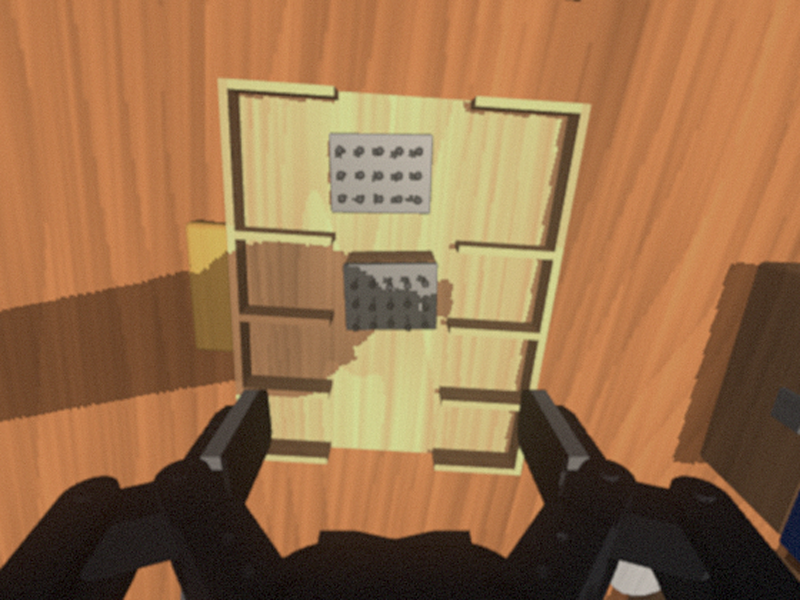

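Both remaining blocks look square to the tool: A at (330,134)–(431,212), B at (345,263)–(437,330). The tray is fully visible, rim corners (219,79), (590,104), (521,473).

Run:
```python
from hand import *
im,o=pickle.load(open("w5.pkl","rb"));cp=campose("wrist",o)
for k,v in dict(A=([330,134],[432,135],[431,212],[330,211]),B=([345,263],[437,265],[436,330],[346,329])).items():
    a=ray("wrist",np.array(v)*.7,.044,cp)[:,:2]
    print(k,a.mean(0),np.linalg.norm(a-np.roll(a,1,0),axis=1),"yaw",np.arctan2(*(a[1]-a[0])[::-1]),np.arctan2(*(a[2]-a[3])[::-1]))
t=ray("wrist",np.array([[219,79],[590,104],[521,473]])*.7,.024,cp)[:,:2]
print(t,np.linalg.norm(t[1]-t[0]),np.linalg.norm(t[2]-t[1]),np.arctan2(*(t[1]-t[0])[::-1]),np.arctan2(-(t[1]-t[2])[0],(t[1]-t[2])[1]),"centre",(t[0]+t[2])/2)
```

```text
A [0.5525 0.3175] [0.0405 0.0544 0.0404 0.0569] yaw 0.12705163347080672 0.12776122295176254
B [0.5676 0.2478] [0.0416 0.0539 0.041  0.0554] yaw 0.11624825564617589 0.12787255020517516
[[0.4562 0.3547]
 [0.6638 0.3702]
 [0.6829 0.1184]] 0.2081549393857322 0.2525489779028461 0.07456944672718513 0.07588709472545108 centre [0.5695 0.2366]
```

play_rows(commands="2 -1 41 0 0;2 -1 82 0 0;2 -1 120 0 0;2 -1 141 0 0;2 -1 141 0 0;2 -1 141 0 1;2 -1 141 0 1;2 -1 141 0 1;2 -1 141 0 1;2 -1 141 0 1;2 -1 100 0 1;2 -1 60 0 1")

```text
time_s: 17.78
ee_pos: [0.5646, 0.2476, 0.0884]
ee_rot: [-2.054, -2.362, 0.016]
force: [1.4, 1.1, -0.7]
gripper_width: 0.644
gripper_force: 64.2
```

play_rows(commands="0 0 -41 0 1;0 0 -82 0 1;0 0 -120 0 1;0 0 -120 0 1;0 0 -120 0 1;0 0 -120 0 1")

```text
time_s: 18.28
ee_pos: [0.5677, 0.2484, 0.2101]
ee_rot: [-2.055, -2.364, 0.006]
force: [-0.3, 0.7, -1.6]
gripper_width: 0.643
gripper_force: 69.4
```

```bash
python3 -c "
from hand import *
o=get_obs();print(o['time_s'],o['ee_pos'],yaw(),o['gripper_width']);a=held()
print(go(*bays[2],.2,.083-a/2+np.pi/2))"
```

```text
18.2833 [0.5677 0.2484 0.2101] 1.7103785424238644 0.6434148583707369
rows 381.3622 383.13342 skew -0.007872542435984708 edge x [24.3054 23.9686]
(array([-371.8,   49. ,    6.9]), np.float64(0.0526))
```

play_rows(commands="-372 49 7 0.053 1;-372 49 7 0.053 1;-372 49 7 0.053 1;-372 49 7 0.053 1;-372 49 7 0.053 1;-372 49 7 0.053 1;-372 49 7 0.053 1;-372 49 7 0.053 1;-372 49 7 0.053 1;-372 49 60 0.053 1;-372 49 100 0.053 1;-372 49 140 0.053 1")

```text
time_s: 19.33
ee_pos: [0.6659, -0.1144, 0.0728]
ee_rot: [-2.12, -2.305, 0.009]
force: [0.5, 1.5, -1.7]
gripper_width: 0.642
gripper_force: 69.8
```

play_rows(commands="0 0 0 0 1;0 0 0 0 1;0 0 0 0 1;0 0 0 0 1")

```text
time_s: 19.67
ee_pos: [0.6696, -0.1132, 0.0792]
ee_rot: [-2.12, -2.312, 0.003]
force: [0.5, -0.7, -0.7]
gripper_width: 0.645
gripper_force: 69.4
```

```bash
python3 -c "
from hand import *
o=get_obs();print(o['time_s'],o['ee_pos'],yaw(),o['gripper_width']);
print(go(.6672,-.114,.0175,.087+np.pi/2))"
```

```text
19.6667 [ 0.6696 -0.1132  0.0792] 1.657564408262929 0.6453596152974118
(array([-0.7, -2.1, 61.7]), np.float64(-0.0002))
```

play_rows(commands="0 -1 30 0 1;-1 -1 50 0 1;-1 -1 58 0 1;-1 -1 61 0 1;-1 -1 61 0 1;-1 -1 61 0 0;-1 -1 61 0 0;-1 -1 61 0 0;-1 -1 61 0 0;-1 -1 20 0 0;-1 -1 -20 0 0;-1 -1 -60 0 0")

```text
time_s: 20.67
ee_pos: [0.6661, -0.1141, 0.1364]
ee_rot: [-2.117, -2.308, 0.009]
force: [1.3, 0.3, 0.4]
gripper_width: 0.999
gripper_force: 0.0
```

```bash
python3 -c "
from hand import *
o=get_obs();print(o['time_s'],o['ee_pos'],yaw(),o['joints'][6]);
print(go(.5525,.3175,.15,.13+np.pi/2))"
```

```text
20.6667 [ 0.6661 -0.1141  0.1364] 1.6570982756768233 0.39112261330035447
(array([439.8, -76.1, -11.2]), np.float64(-0.0437))
```

play_rows(commands="440 -76 -35 -0.044 0;440 -76 -35 -0.044 0;440 -76 -35 -0.044 0;440 -76 -35 -0.044 0;440 -76 -35 -0.044 0;440 -76 -35 -0.044 0;440 -76 -35 -0.044 0;440 -76 -35 -0.044 0;440 -76 -35 -0.044 0;440 -76 -35 -0.044 0;440 -76 -11 -0.044 0;440 -76 -11 -0.044 0")

```text
time_s: 21.67
ee_pos: [0.5474, 0.328, 0.1466]
ee_rot: [-2.048, -2.363, 0.007]
force: [-1.8, 0.4, -1.6]
gripper_width: 1.0
gripper_force: 0.0
```

play_rows(commands="0 0 0 0 0;0 0 0 0 0;0 0 0 0 0;0 0 0 0 0")

```text
time_s: 22.0
ee_pos: [0.5546, 0.3156, 0.1498]
ee_rot: [-2.071, -2.352, 0.006]
force: [0.3, -0.5, 1.0]
gripper_width: 0.997
gripper_force: 0.0
```

```bash
python3 -c "
from hand import *
o=get_obs();print(o['time_s'],o['ee_pos'],yaw(),o['joints'][6]);
print(go(.5525,.3175,.009,.13+np.pi/2))"
```

```text
22.0 [0.5546 0.3156 0.1498] 1.6979851481785717 -0.29465066091989195
(array([  1.7,  -0.8, 140.8]), np.float64(-0.0028))
```

play_rows(commands="2 -1 41 0 0;2 -1 82 0 0;2 -1 120 0 0;2 -1 141 0 0;2 -1 141 0 0;2 -1 141 0 1;2 -1 141 0 1;2 -1 141 0 1;2 -1 141 0 1;2 -1 141 0 1;2 -1 100 0 1;2 -1 60 0 1")

```text
time_s: 23.0
ee_pos: [0.549, 0.3184, 0.0877]
ee_rot: [-2.065, -2.354, 0.016]
force: [1.1, 0.8, -0.7]
gripper_width: 0.643
gripper_force: 64.1
```

play_rows(commands="0 0 -41 0 1;0 0 -82 0 1;0 0 -120 0 1;0 0 -120 0 1;0 0 -120 0 1;0 0 -120 0 1")

```text
time_s: 23.5
ee_pos: [0.5522, 0.3194, 0.2097]
ee_rot: [-2.066, -2.355, 0.005]
force: [-1.0, -0.6, -0.9]
gripper_width: 0.646
gripper_force: 64.2
```

```bash
python3 -c "
from hand import *
o=get_obs();print(o['time_s'],o['ee_pos'],yaw(),o['gripper_width']);a=held()
print(go(bays[3][0],bays[3][1]-.0005,.2,.083-a/2+np.pi/2))"
```

```text
23.5 [0.5522 0.3194 0.2097] 1.70135703235344 0.646196285486114
rows 387.14285 387.14285 skew 0.0049984733055243695 edge x [22.5045 22.7192]
(array([-384.4,   61.2,    6.4]), np.float64(0.0501))
```

play_rows(commands="-384 61 6 0.05 1;-384 61 6 0.05 1;-384 61 6 0.05 1;-384 61 6 0.05 1;-384 61 6 0.05 1;-384 61 6 0.05 1;-384 61 6 0.05 1;-384 61 6 0.05 1;-384 61 6 0.05 1;-384 61 6 0.05 1;-384 61 40 0.05 1;-384 61 80 0.05 1")

```text
time_s: 24.55
ee_pos: [0.6643, -0.0566, 0.1281]
ee_rot: [-2.133, -2.301, 0.003]
force: [0.9, 1.2, -0.7]
gripper_width: 0.647
gripper_force: 64.3
```

play_rows(commands="0 0 41 0 1;0 0 60 0 1;0 0 60 0 1;0 0 60 0 1;0 0 60 0 1")

```text
time_s: 24.97
ee_pos: [0.6624, -0.0533, 0.0679]
ee_rot: [-2.125, -2.303, 0.006]
force: [0.4, 0.1, -0.3]
gripper_width: 0.647
gripper_force: 64.2
```

```bash
python3 -c "
from hand import *
o=get_obs();print(o['time_s'],o['ee_pos'],yaw(),o['gripper_width']);
print(go(.6622,-.0528,.0175,.083+np.pi/2))"
```

```text
24.9667 [ 0.6624 -0.0533  0.0679] 1.6510733682951597 0.647138840744972
(array([ 0.4,  0.3, 50.4]), np.float64(-0.0027))
```

play_rows(commands="0 0 30 0 1;0 0 42 0 1;0 0 48 0 1;0 0 50 0 1;0 0 50 0 1;0 0 50 0 0;0 0 50 0 0;0 0 50 0 0;0 0 50 0 0;0 0 10 0 0;0 0 -30 0 0;0 0 -70 0 0")

```text
time_s: 25.97
ee_pos: [0.6614, -0.0533, 0.1374]
ee_rot: [-2.123, -2.301, 0.01]
force: [-0.1, -0.3, 0.6]
gripper_width: 1.0
gripper_force: 0.0
```

play_rows(commands="-41 0 -41 0 0;-270 -20 -110 0 0;-270 -20 -110 0 0;-270 -20 -110 0 0;-270 -20 -110 0 0;-270 -20 -110 0 0;-270 -20 -110 0 0;-270 -20 -110 0 0;-270 -20 -110 0 0;-270 -20 -110 0 0;-270 -20 -110 0 0;-270 -20 -110 0 0")

```text
time_s: 26.97
ee_pos: [0.6657, -0.3214, 0.2456]
ee_rot: [-2.12, -2.304, 0.005]
force: [-0.7, 0.2, 0.4]
gripper_width: 0.999
gripper_force: 0.0
```

```bash
python3 -c "
from hand import *
o=get_obs();print(o['time_s'],o['ee_pos'],yaw(),o['joints']);
im=grab_frame('wrist');pickle.dump((im,o),open('w6.pkl','wb'))
cv2.imwrite('pics/w6.png',cv2.resize(im[:,:,::-1],(800,600),interpolation=cv2.INTER_CUBIC))"
```

```text
26.9667 [ 0.6657 -0.3214  0.2456] 1.654286275122135 [ 0.1731  0.6543  0.4035  1.2812 -0.2523  1.2667  0.6629]
```

View pics/w6.png

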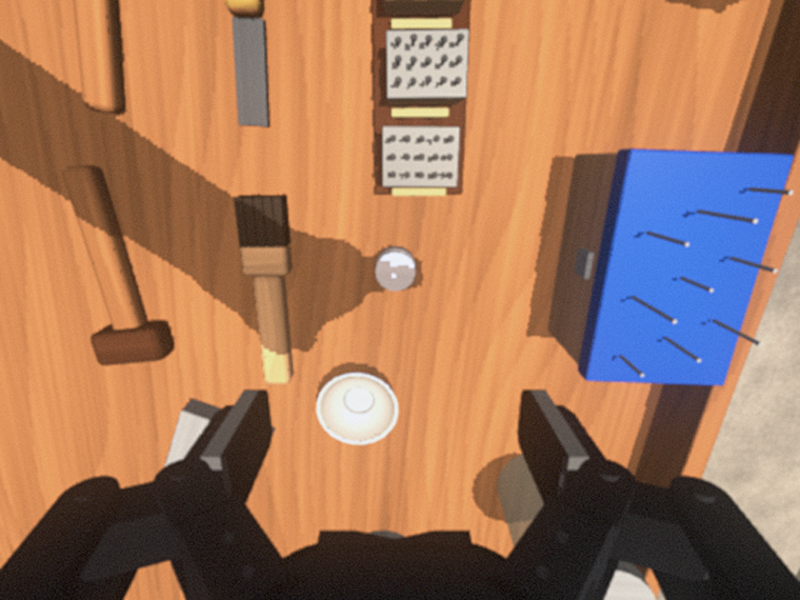

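Blocks D and C stand in bays 0 and 1: tops (381,125)–(461,187) and (387,30)–(468,99), inside the strips. Mallet at (85,167)→(135,362), brush head (262,195)→ handle end (277,382). I measure everything here.

Run:
```python
from hand import *
im,o=pickle.load(open("w6.pkl","rb"));cp=campose("wrist",o)
yl=.083;R=np.array([[np.cos(yl),-np.sin(yl)],[np.sin(yl),np.cos(yl)]]);c=np.array([.6697,-.1432])
for k,v in dict(D=([382,127],[461,124],[458,187],[381,187]),C=([388,31],[468,29],[467,99],[386,99])).items():
    a=ray("wrist",np.array(v)*.7,.052,cp)[:,:2]
    print(k,a.mean(0),np.linalg.norm(a-np.roll(a,1,0),axis=1),"yaw",np.arctan2(*(a[1]-a[0])[::-1]),np.arctan2(*(a[2]-a[3])[::-1]),"ledge frame",(a.mean(0)-c)@R*1000)
e=ray("wrist",np.array([[375,193],[461,193]])*.7,.012,cp)[:,:2];print("ledge end",(e-c)@R*1000)
s=ray("wrist",np.array([[419,191.5],[420,112.5],[421,23]])*.7,.020,cp)[:,:2];print("strips",(s-c)@R*1000)
for k,v,z in(("brush",([277,382],[262,195]),.018),("mallet",([83,168],[132,345]),.018)):
    a=ray("wrist",np.array(v)*.7,z,cp)[:,:2];d=a[1]-a[0];print(k,a.tolist(),np.linalg.norm(d),"heading",np.arctan2(d[1],d[0]))
```

```text
D [ 0.6767 -0.236 ] [0.0417 0.0565 0.0436 0.0575] yaw 0.11821870844727199 0.08423849893883398 ledge frame [ -0.7229 -93.0875]
C [ 0.6752 -0.1762] [0.0418 0.0538 0.0429 0.057 ] yaw 0.10302757189332269 0.08247643101289111 ledge frame [  2.7409 -33.3603]
ledge end [[ -36.4127 -121.666 ]
 [  35.7739 -121.5674]]
strips [[   0.1642 -119.8451]
 [  -0.1813  -60.239 ]
 [  -0.6285    0.1063]]
brush [[0.5625115268703077, -0.45023930357374986], [0.550341605789882, -0.27653038487451886]] 0.17413470479706172 heading 1.6407413151590364
mallet [[0.4042796701485764, -0.2673301713414753], [0.4274890495725952, -0.42345898201457716]] 0.15784448300604412 heading -1.4232217213924672
```

Blocks D and C are within about 3 mm of centre and square to about 0.02 rad, so the blocks are fine. Now the brush.

```bash
python3 -c "
from h import *
print(go(.555,-.3645,.12,1.648))"
```

```text
(array([ -34.1, -112.7,  126.6]), np.float64(0.0062))
```

play_rows(commands="-34 -113 127 0.006 0;-34 -113 127 0.006 0;-34 -113 127 0.006 0;-34 -113 127 0.006 0;-34 -113 127 0.006 0;-34 -113 127 0.006 0;-34 -113 127 0.006 0;-34 -113 127 0.006 0;-34 -113 127 0.006 0")

```text
time_s: 27.77
ee_pos: [0.557, -0.366, 0.122]
ee_rot: [-2.13, -2.302, 0.004]
force: [0.9, 0.1, -0.3]
gripper_width: 1.002
gripper_force: 0.0
```

```bash
python3 -c "
from h import *
o=get_obs();print(o['ee_pos'],go(.555,-.3645,.003,1.648))"
```

```text
[ 0.557 -0.366  0.122] (array([  1.4,  -1.2, 119. ]), np.float64(0.0002))
```

play_rows(commands="1 -1 41 0 0.2;1 -1 82 0 0.2;1 -1 105 0 0.2;1 -1 115 0 0.2;1 -1 118 0 0.2;1 -1 118 0 1;1 -1 118 0 1;1 -1 118 0 1;1 -1 118 0 1;1 -1 118 0 1;1 -1 118 0 1;1 -1 80 0 1", grip_force=70)

```text
time_s: 28.77
ee_pos: [0.5479, -0.3625, 0.0346]
ee_rot: [-2.124, -2.288, 0.01]
force: [0.1, 1.2, -1.5]
gripper_width: 0.286
gripper_force: 70.0
```

play_rows(commands="0 0 -41 0 1;0 0 -82 0 1;0 0 -123 0 1;0 0 -150 0 1;0 0 -150 0 1;0 0 -150 0 1")

```text
time_s: 29.27
ee_pos: [0.5549, -0.3672, 0.1938]
ee_rot: [-2.135, -2.3, 0.004]
force: [-0.0, 0.2, -2.3]
gripper_width: 0.288
gripper_force: 70.1
```

```bash
python3 -c "
from hand import *
o=get_obs();print(o['time_s'],o['ee_pos'],yaw(),o['joints'],o['gripper_width'])
yt=.081;R=np.array([[np.cos(yt),-np.sin(yt)],[np.sin(yt),np.cos(yt)]]);c=np.array([.5688,.2367])
for y in(-97.5,-42.5,12.5,82.5):print(c+R@[0,y/1000])
x,y=c+R@[0,-.0975];print(go(x,y,.2,yt))"
```

```text
29.2667 [ 0.5549 -0.3672  0.1938] 1.645036444195817 [ 0.251   0.5586  0.4197  1.5636 -0.2455  1.0756  0.8062] 0.287784143399358
[0.5767 0.1395]
[0.5722 0.1943]
[0.5678 0.2492]
[0.5621 0.3189]
(array([503.7,  59.3,  -6.2]), np.float64(1.564))
```

play_rows(commands="504 59 -6 1.564 1;504 59 -6 1.564 1;504 59 -6 1.564 1;504 59 -6 1.564 1;504 59 -6 1.564 1;504 59 -6 1.564 1;504 59 -6 1.564 1;504 59 -6 1.564 1;504 59 -6 1.564 1;504 59 -6 1.564 1;504 59 -6 1.564 1;504 59 -6 1.564 1")

```text
time_s: 30.27
ee_pos: [0.5728, 0.1266, 0.1959]
ee_rot: [-3.128, -0.257, 0.018]
force: [1.3, -0.4, -1.3]
gripper_width: 0.283
gripper_force: 70.1
```

```bash
python3 -c "
from hand import *
o=get_obs();print(o['time_s'],o['ee_pos'],yaw(),o['joints'],o['gripper_width'])
print(go(.5767,.1395,.1,.081))"
```

```text
30.2667 [0.5728 0.1266 0.1959] 0.16427554847593004 [-0.7687  0.4679  0.6698  1.7695 -0.3367  1.0325 -1.3791] 0.283175813840566
(array([  7. , -11.7,  95.9]), np.float64(0.0833))
```

play_rows(commands="7 -12 40 0.083 1;7 -12 80 0.083 1;7 -12 110 0.083 1;7 -12 110 0.083 1;7 -12 110 0.083 1;7 -12 110 0.083 1")

```text
time_s: 30.77
ee_pos: [0.5789, 0.1374, 0.0882]
ee_rot: [-3.136, -0.136, 0.013]
force: [0.7, -0.3, 0.5]
gripper_width: 0.287
gripper_force: 70.0
```

```bash
python3 -c "
from hand import *
o=get_obs();print(o['time_s'],o['ee_pos'],yaw(),o['joints'][6],o['gripper_width'])
print(go(.5767,.1395,.009,.081))
im=grab_frame('wrist');pickle.dump((im,o),open('w7.pkl','wb'))
cv2.imwrite('pics/w7.png',cv2.resize(im[:,:,::-1],(800,600),interpolation=cv2.INTER_CUBIC))"
```

```text
30.7667 [0.5789 0.1374 0.0882] 0.08655918540197063 -1.3785250436870735 0.2869137006682954
(array([-1.3, -2.1, 79.2]), np.float64(0.0056))
```

View pics/w7.png

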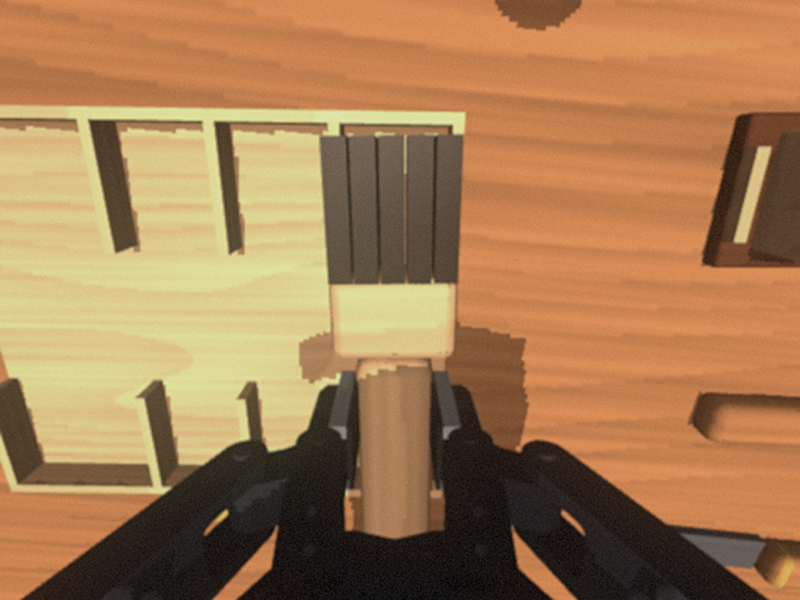

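The brush sits straight in the grip, its head (320–462, 135–357) lined up with narrow compartment 0. Lowering it.

play_rows(commands="-1 -2 0 0 1;-1 -2 40 0.005 1;-1 -2 65 0.005 1;-1 -2 75 0.005 1;-1 -2 79 0.005 1;-1 -2 79 0.005 1;-1 -2 79 0.005 0.5;-1 -2 79 0.005 0.5;-1 -2 79 0.005 0.5;-1 -2 40 0.005 0.5;-1 -2 0 0.005 0.5;-1 -2 -40 0.005 0.5")

```text
time_s: 31.82
ee_pos: [0.5769, 0.1395, 0.1285]
ee_rot: [-3.137, -0.129, 0.016]
force: [1.1, 1.1, 0.0]
gripper_width: 0.497
gripper_force: 0.0
```

Run:
```python
from hand import *
o=get_obs();print(o['time_s'],o['ee_pos'],yaw(),o['gripper_width'])
# file_a: handle(.424,-.2233)->tip(.4316,-.0515)
h=np.array([.424,-.2233]);t=np.array([.4316,-.0515]);u=(t-h)/np.linalg.norm(t-h);m=(h+t)/2-.004*u;print(m,np.arctan2(u[1],u[0]))
print(go(*m,.2,np.arctan2(u[1],u[0])))
for n in("scene","side"):
    pickle.dump(grab_frame(n),open(n+".pkl","wb"))
```

```text
31.8167 [0.5769 0.1395 0.1285] 0.08222584604428072 0.4972381771516224
[ 0.4276 -0.1414] 1.5265876644354979
(array([-172.6,  267.5,  -70.4]), np.float64(-1.4444))
```

```bash
python3 -c "
from h import *
print(go(.47,-.26,.22,1.5266))"
```

```text
(array([-144.9,  389.2,  -88.2]), np.float64(-1.4447))
```

play_rows(commands="0 0 -41 0 0;-145 389 -88 -1.445 0;-145 389 -88 -1.445 0;-145 389 -88 -1.445 0;-145 389 -88 -1.445 0;-145 389 -88 -1.445 0;-145 389 -88 -1.445 0;-145 389 -88 -1.445 0;-145 389 -88 -1.445 0;-145 389 -88 -1.445 0;-145 389 -88 -1.445 0;-145 389 -88 -1.445 0")

```text
time_s: 32.92
ee_pos: [0.4635, -0.2665, 0.2169]
ee_rot: [-2.384, -2.039, 0.01]
force: [0.8, -0.2, -0.1]
gripper_width: 0.995
gripper_force: 0.0
```

play_rows(commands="0 0 0 -0.2 0;0 0 0 -0.2 0;0 0 0 -0.2 0;0 0 0 -0.2 0;0 0 0 -0.2 0")

```text
time_s: 33.33
ee_pos: [0.4659, -0.2597, 0.2154]
ee_rot: [-2.166, -2.263, 0.007]
force: [-0.2, -0.7, -0.2]
gripper_width: 0.998
gripper_force: 0.0
```

```bash
python3 -c "
from hand import *
o=get_obs();print(o['time_s'],o['ee_pos'],yaw(),o['joints'][6])
im=grab_frame('wrist');pickle.dump((im,o),open('w8.pkl','wb'))
cv2.imwrite('pics/w8.png',cv2.resize(im[:,:,::-1],(800,600),interpolation=cv2.INTER_CUBIC))"
```

```text
33.3333 [ 0.4659 -0.2597  0.2154] 1.6145851436335625 0.6689075260931618
```

View pics/w8.png

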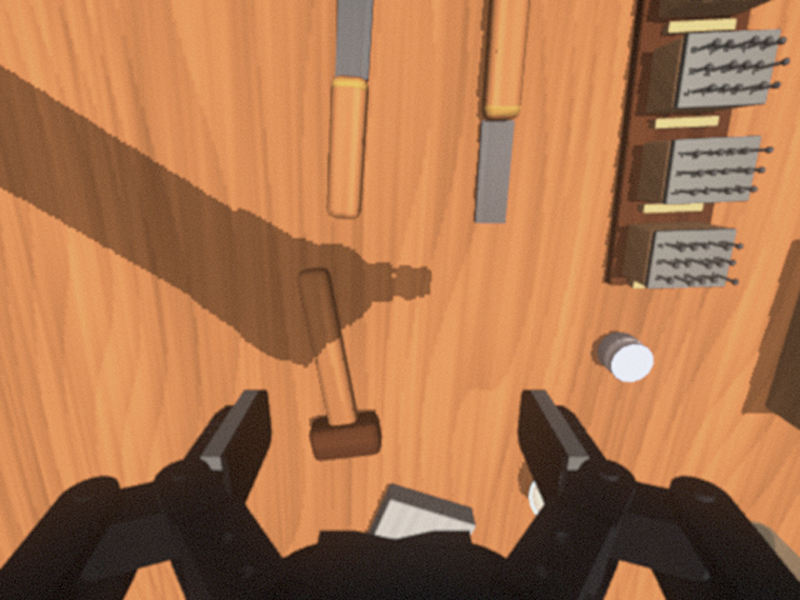

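Wrist view: file_a handle end (344,217), junction (349,80); file_b tip (491,222), junction (503,115); mallet handle end (314,269), head end (346,458). Three blocks sit squarely in their bays.

Run:
```python
from hand import *
im,o=pickle.load(open("w8.pkl","rb"));cp=campose("wrist",o)
P=lambda p,z:ray("wrist",np.array([p])*.7,z,cp)[0,:2]
h=P((344,217),.012);j=P((349.5,80),.018);u=(j-h)/np.linalg.norm(j-h);a=np.arctan2(u[1],u[0]);print("file_a",h,j,np.linalg.norm(j-h),a,"grasp",h+u*.084)
t=P((491.5,222),.004);j2=P((503,115),.012);u2=(t-j2)/np.linalg.norm(t-j2);print("file_b",t,j2,np.linalg.norm(t-j2),np.arctan2(u2[1],u2[0]),"grasp",t-u2*.092)
hm=P((313.5,269),.012);e=P((346,458),.015);um=(e-hm)/np.linalg.norm(e-hm);print("mallet",hm,e,np.linalg.norm(e-hm),np.arctan2(um[1],um[0]),"grasp",hm+um*.103)
print(go(*(h+u*.084),.12,a))
```

```text
file_a [ 0.4237 -0.2225] [ 0.4276 -0.1263] 0.09632220597648897 1.5304856451256243 grasp [ 0.4271 -0.1386]
file_b [ 0.5416 -0.2222] [ 0.5393 -0.1436] 0.07862994820332772 -1.5415049994130936 grasp [ 0.5389 -0.1302]
mallet [ 0.399  -0.2657] [ 0.4276 -0.4473] 0.1838114855142677 -1.4149960932834753 grasp [ 0.415  -0.3675]
(array([122.3, -32.7,  96. ]), np.float64(0.0848))
```

play_rows(commands="121 -33 0 0.085 0;121 -33 60 0.085 0;121 -33 96 0.085 0;121 -33 96 0.085 0;121 -33 96 0.085 0;121 -33 96 0.085 0;121 -33 96 0.085 0;121 -33 96 0.085 0")

```text
time_s: 34.05
ee_pos: [0.4281, -0.1416, 0.1212]
ee_rot: [-2.262, -2.172, 0.006]
force: [0.2, -0.3, -0.1]
gripper_width: 0.999
gripper_force: 0.0
```

```bash
python3 -c "
from h import *
o=get_obs();print(o['ee_pos'],go(.4273,-.140,.003,1.53))"
```

```text
[ 0.4281 -0.1416  0.1212] (array([  1.4,  -0.1, 118.2]), np.float64(0.0005))
```

play_rows(commands="1 0 41 0 0.2;1 0 82 0 0.2;1 0 105 0 0.2;1 0 114 0 0.2;1 0 117 0 0.2;1 0 117 0 1;1 0 117 0 1;1 0 117 0 1;1 0 117 0 1;1 0 117 0 1;1 0 117 0 1;1 0 80 0 1", grip_force=70)

```text
time_s: 35.05
ee_pos: [0.4215, -0.1381, 0.0361]
ee_rot: [-2.252, -2.167, 0.018]
force: [-0.5, 1.4, -1.3]
gripper_width: 0.285
gripper_force: 69.6
```

play_rows(commands="0 0 -41 0 1;0 0 -82 0 1;0 0 -123 0 1;0 0 -140 0 1;0 0 -140 0 1;0 0 -140 0 1")

```text
time_s: 35.55
ee_pos: [0.428, -0.1391, 0.1815]
ee_rot: [-2.259, -2.174, 0.002]
force: [-0.2, 0.3, -2.3]
gripper_width: 0.285
gripper_force: 69.8
```

```bash
python3 -c "
from hand import *
o=get_obs();print(o['time_s'],o['ee_pos'],yaw(),o['joints'],o['gripper_width'])
print(go(.5722-.004,.1943,.2,.081))"
```

```text
35.55 [ 0.428  -0.1391  0.1815] 1.53232390653066 [-0.2173  0.1969  0.5288  2.1037 -0.1309  0.8775  0.3491] 0.28451885986728837
(array([338.7, 127.2, -18.1]), np.float64(1.4513))
```

play_rows(commands="339 127 -18 1.451 1;339 127 -18 1.451 1;339 127 -18 1.451 1;339 127 -18 1.451 1;339 127 -18 1.451 1;339 127 -18 1.451 1;339 127 -18 1.451 1;339 127 -18 1.451 1;339 127 -18 1.451 1;339 127 -18 1.451 1;339 127 -18 1.451 1;339 127 -18 1.451 1")

```text
time_s: 36.55
ee_pos: [0.5658, 0.1952, 0.1946]
ee_rot: [-3.138, -0.129, 0.021]
force: [0.9, -0.4, -2.1]
gripper_width: 0.283
gripper_force: 69.7
```

```bash
python3 -c "
from hand import *
o=get_obs();print(o['time_s'],o['ee_pos'],yaw(),o['joints'][6],o['gripper_width'])
print(go(.568,.194,.09,.081))"
```

```text
36.55 [0.5658 0.1952 0.1946] 0.08195567993596206 -1.5950845349090927 0.2826920281076511
(array([  3.4,   1.6, 104.6]), np.float64(0.001))
```

play_rows(commands="2 1 40 0 1;2 1 80 0 1;2 1 110 0 1;2 1 110 0 1;2 1 110 0 1;2 1 110 0 1")

```text
time_s: 37.05
ee_pos: [0.569, 0.1933, 0.088]
ee_rot: [-3.136, -0.133, 0.014]
force: [-0.4, 0.3, -0.6]
gripper_width: 0.283
gripper_force: 69.6
```

```bash
python3 -c "
from hand import *
o=get_obs();print(o['time_s'],o['ee_pos'],yaw(),o['joints'][6],o['gripper_width'])
print(go(.568,.194,.009,.081))"
```

```text
37.05 [0.569  0.1933 0.088 ] 0.08505853573596081 -1.5118208332684657 0.28290980947781874
(array([-0.2, -0.5, 79. ]), np.float64(0.0041))
```

play_rows(commands="0 -1 0 0.004 1;0 -1 40 0.004 1;0 -1 65 0.004 1;0 -1 75 0.004 1;0 -1 79 0.004 1;0 -1 79 0.004 1;0 -1 79 0.004 0.5;0 -1 79 0.004 0.5;0 -1 79 0.004 0.5;0 -1 40 0.004 0.5;0 -1 0 0.004 0.5;0 -1 -40 0.004 0.5")

```text
time_s: 38.05
ee_pos: [0.5684, 0.1942, 0.1289]
ee_rot: [-3.137, -0.127, 0.016]
force: [0.3, 0.2, 0.1]
gripper_width: 0.501
gripper_force: 0.0
```

```bash
python3 -c "
from hand import *
o=get_obs();print(o['time_s'],o['ee_pos'],yaw(),o['gripper_width'])
im=grab_frame('wrist');pickle.dump((im,o),open('w9.pkl','wb'))
print(go(.538,-.132,.15,1.606))"
```

```text
38.05 [0.5684 0.1942 0.1289] 0.08109055382374143 0.5011475647594505
(array([-62.2, 323.3, -14.7]), np.float64(-1.5257))
```

play_rows(commands="0 0 -30 0 0;-62 323 -30 -1.526 0;-62 323 -30 -1.526 0;-62 323 -30 -1.526 0;-62 323 -30 -1.526 0;-62 323 -30 -1.526 0;-62 323 -30 -1.526 0;-62 323 -30 -1.526 0;-62 323 -30 -1.526 0;-62 323 -30 -1.526 0;-62 323 -30 -1.526 0;-62 323 -30 -1.526 0")

```text
time_s: 39.1
ee_pos: [0.5337, -0.1344, 0.1579]
ee_rot: [-2.359, -2.065, 0.007]
force: [-0.2, 0.5, -0.4]
gripper_width: 0.997
gripper_force: 0.0
```

play_rows(commands="0 0 0 -0.19 0;0 0 20 -0.19 0;0 0 20 -0.19 0;0 0 20 -0.19 0")

```text
time_s: 39.43
ee_pos: [0.5326, -0.1325, 0.1369]
ee_rot: [-2.156, -2.271, 0.008]
force: [0.3, -0.1, -0.3]
gripper_width: 0.997
gripper_force: 0.0
```

```bash
cat > blade.py <<'E'
from hand import *
def blade(grasp,head,n="side"):
    """centroid of grey pixels near the expected blade centre (file x=50), fixed camera"""
    u=np.array([np.cos(head),np.sin(head)]);e=np.array(grasp)+u*.054
    im=grab_frame(n);hsv=cv2.cvtColor(im,cv2.COLOR_RGB2HSV)
    p=proj(n,np.r_[e,.007])[0];y0,x0=np.round(p[::-1]).astype(int)
    w=hsv[y0-35:y0+35,x0-35:x0+35];m=((w[...,1]<90)).astype(np.uint8)
    k,l,s,c=cv2.connectedComponentsWithStats(m)
    for i in range(1,k):
        if s[i,4]>60:print(n,"area",s[i,4],"centre",ray(n,[c[i]+[x0-35,y0-35]],.007)[0,:2],"expected",e)
E
python3 -c "
from blade import *
o=get_obs();print(o['time_s'],o['ee_pos'],yaw(),o['joints'][6],go(.538,-.132,.003,1.606))
blade((.538,-.132),-1.536);blade((.538,-.132),-1.536,'scene')
"
```

```text
39.4333 [ 0.5326 -0.1325  0.1369] 1.6224808243487814 0.40274772000661674 (array([ -0.3,   6.8, 133.8]), np.float64(0.0165))
side area 174 centre [ 0.5382 -0.1875] expected [ 0.5399 -0.186 ]
scene area 172 centre [ 0.4357 -0.1999] expected [ 0.5399 -0.186 ]
scene area 150 centre [ 0.5399 -0.1832] expected [ 0.5399 -0.186 ]
scene area 164 centre [ 0.6476 -0.2431] expected [ 0.5399 -0.186 ]
scene area 238 centre [ 0.646  -0.1905] expected [ 0.5399 -0.186 ]
scene area 186 centre [ 0.6331 -0.1286] expected [ 0.5399 -0.186 ]
scene area 107 centre [ 0.6223 -0.0715] expected [ 0.5399 -0.186 ]
```

file_b has not moved. Grasping it.

play_rows(commands="0 6 35 0.016 0;0 6 76 0.016 0.2;0 6 110 0.016 0.2;0 6 128 0.016 0.2;0 6 133 0.016 0.2;0 6 133 0.016 1;0 6 133 0.016 1;0 6 133 0.016 1;0 6 133 0.016 1;0 6 133 0.016 1;0 6 133 0.016 1;0 6 95 0.016 1", grip_force=70)

```text
time_s: 40.53
ee_pos: [0.5336, -0.1306, 0.0371]
ee_rot: [-2.166, -2.251, 0.017]
force: [-1.3, 0.7, -1.1]
gripper_width: 0.283
gripper_force: 69.4
```

play_rows(commands="0 0 -41 0 1;0 0 -82 0 1;0 0 -123 0 1;0 0 -150 0 1;0 0 -150 0 1;0 0 -150 0 1")

```text
time_s: 41.03
ee_pos: [0.5416, -0.1324, 0.195]
ee_rot: [-2.176, -2.261, 0.0]
force: [-0.9, 1.5, -1.9]
gripper_width: 0.286
gripper_force: 69.6
```

```bash
python3 -c "
from hand import *
o=get_obs();print(o['time_s'],o['ee_pos'],yaw(),o['joints'],o['gripper_width'])
print(go(.5678-.004,.2489,.2,.081+np.pi))"
```

```text
41.0333 [ 0.5416 -0.1324  0.195 ] 1.609344762102888 [-0.0958  0.3592  0.3571  1.8414 -0.1515  0.9708  0.3651] 0.2855415785716187
(array([380.2,  36.9,  -4.1]), np.float64(1.5283))
```

play_rows(commands="380 37 -4 -1.613 1;380 37 -4 -1.613 1;380 37 -4 -1.613 1;380 37 -4 -1.613 1;380 37 -4 -1.613 1;380 37 -4 -1.613 1;380 37 -4 -1.613 1;380 37 -4 -1.613 1;380 37 -4 -1.613 1;380 37 -4 -1.613 1;380 37 -4 -1.613 1;380 37 -4 -1.613 1")

```text
time_s: 42.03
ee_pos: [0.5603, 0.2505, 0.1945]
ee_rot: [-0.035, -3.128, -0.003]
force: [-0.9, -0.9, -0.5]
gripper_width: 0.292
gripper_force: 69.5
```

```bash
python3 -c "
from hand import *
o=get_obs();print(o['time_s'],o['ee_pos'],yaw(),o['joints'][6],o['gripper_width'])
print(go(.5638,.2489,.09,.081+np.pi))"
```

```text
42.0333 [0.5603 0.2505 0.1945] 3.1189566729003406 1.060999490334612 0.2916374847503929
(array([ -4.9,  -1.7, 104.5]), np.float64(-0.1036))
```

play_rows(commands="-3 -1 40 -0.103 1;-3 -1 80 -0.103 1;-3 -1 105 -0.103 1;-3 -1 110 -0.103 1;-3 -1 110 -0.103 1;-3 -1 110 -0.103 1")

```text
time_s: 42.53
ee_pos: [0.5642, 0.2483, 0.0869]
ee_rot: [0.111, -3.13, -0.005]
force: [0.1, -0.1, -1.2]
gripper_width: 0.286
gripper_force: 69.4
```

```bash
python3 -c "
from hand import *
o=get_obs();print(o['time_s'],o['ee_pos'],yaw(),o['joints'][6],o['gripper_width'])
print(go(.5638,.2489,.009,.081+np.pi))"
```

```text
42.5333 [0.5642 0.2483 0.0869] -3.0708170348893136 1.1405008984862235 0.28629835672610604
(array([-0.4,  0.4, 77.9]), np.float64(-0.0102))
```

play_rows(commands="0 0 0 -0.01 1;0 0 40 -0.01 1;0 0 64 -0.01 1;0 0 74 -0.01 1;0 0 78 -0.01 1;0 0 78 -0.01 1;0 0 78 -0.01 0.5;0 0 78 -0.01 0.5;0 0 78 -0.01 0.5;0 0 40 -0.01 0.5;0 0 0 -0.01 0.5;0 0 -40 -0.01 0.5")

```text
time_s: 43.53
ee_pos: [0.564, 0.2478, 0.1276]
ee_rot: [0.127, -3.128, -0.004]
force: [1.4, 0.2, 0.0]
gripper_width: 0.498
gripper_force: 0.0
```

```bash
python3 -c "
from hand import *
o=get_obs();print(o['time_s'],o['ee_pos'],yaw(),o['gripper_width'])
print(go(.4155,-.3665,.17,1.727))"
```

```text
43.5333 [0.564  0.2478 0.1276] -3.0606332546822723 0.49762307304707515
(array([ 198.1, -600.2,  -42.1]), np.float64(1.4956))
```

Run:
```python
from hand import *
e=np.array([.423,-.424,.015])
for n in("side","scene"):
    im=grab_frame(n);p=np.round(proj(n,e)[0]).astype(int);x,y=p
    w=cv2.cvtColor(im,cv2.COLOR_RGB2HSV)[y-35:y+35,x-35:x+35];m=((w[...,2]<95)&(w[...,1]>80)).astype(np.uint8)
    k,l,s,c=cv2.connectedComponentsWithStats(m)
    for i in range(1,k):
        if s[i,4]>40:print(n,s[i,4],ray(n,[c[i]+[x-35,y-35]],.015)[0,:2])
    cv2.imwrite(f"m_{n}.png",im[:,:,::-1])
```

```text
side 303 [ 0.4269 -0.4279]
scene 287 [ 0.4286 -0.4018]
```

play_rows(commands="0 0 -41 0 0;198 -600 -42 1.496 0;198 -600 -42 1.496 0;198 -600 -42 1.496 0;198 -600 -42 1.496 0;198 -600 -42 1.496 0;198 -600 -42 1.496 0;198 -600 -42 1.496 0;198 -600 -42 1.496 0;198 -600 -42 1.496 0;198 -600 -42 1.496 0;198 -600 -42 1.496 0")

```text
time_s: 44.63
ee_pos: [0.4565, -0.1994, 0.1689]
ee_rot: [-1.897, -2.495, 0.004]
force: [0.6, 0.5, -0.3]
gripper_width: 1.0
gripper_force: 0.0
```

```bash
python3 -c "
from hand import *
o=get_obs();print(o['time_s'],o['ee_pos'],yaw(),o['gripper_width'])
print(go(.4155,-.3665,.12,1.727))"
```

```text
44.6333 [ 0.4565 -0.1994  0.1689] 1.8415101778114953 1.0002853289976854
(array([-150.3,  -83.8,   48.8]), np.float64(0.1145))
```

```bash
python3 -c "
from hand import *
print(go(.43,-.47,.2,1.727))"
```

```text
(array([-253.6,  -98.1,  -31.6]), np.float64(0.1145))
```

play_rows(commands="-254 -98 -32 0.115 0;-254 -98 -32 0.115 0;-254 -98 -32 0.115 0;-254 -98 -32 0.115 0;-254 -98 -32 0.115 0;-254 -98 -32 0.115 0;-254 -98 -32 0.115 0;-254 -98 -32 0.115 0;-254 -98 -32 0.115 0;-254 -98 -32 0.115 0;-254 -98 -32 0.115 0")

```text
time_s: 45.55
ee_pos: [0.4332, -0.4666, 0.1993]
ee_rot: [-2.026, -2.388, 0.004]
force: [-0.6, -0.2, -1.1]
gripper_width: 0.999
gripper_force: 0.0
```

Run:
```python
from hand import *
o=get_obs();print(o['time_s'],o['ee_pos'],yaw(),o['joints'][6])
im=grab_frame('wrist');pickle.dump((im,o),open('w10.pkl','wb'));cp=campose("wrist",o)
cv2.imwrite('pics/w10.png',cv2.resize(im[:,:,::-1],(800,600),interpolation=cv2.INTER_CUBIC))
print(go(.4155,-.3665,.12,1.727))
```

```text
45.55 [ 0.4332 -0.4666  0.1993] 1.7347424371549722 1.1268868525067652
(array([101.2,  -0.5,  80. ]), np.float64(0.008))
```

View pics/w10.png

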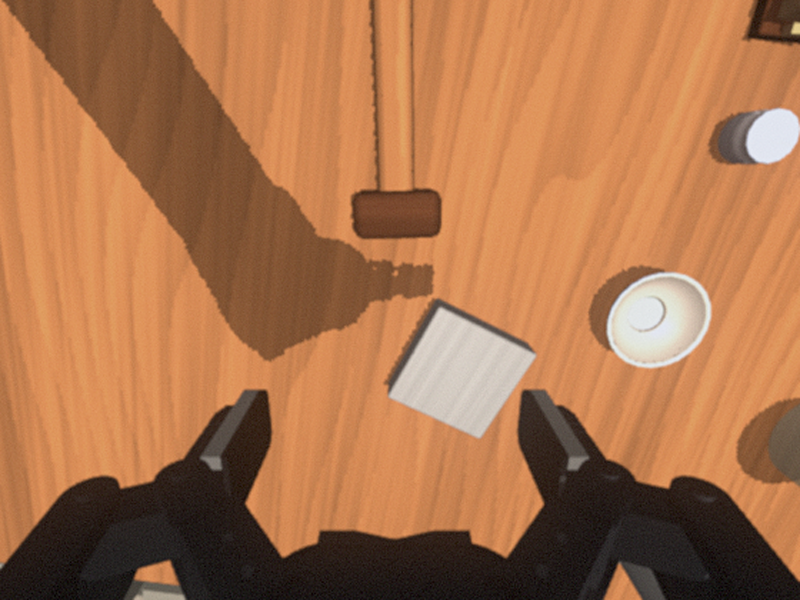

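The mallet: head (353–440, 190–238), handle running almost straight up from (397,190) to (393,0). Measuring its position.

Run:
```python
from hand import *
im,o=pickle.load(open("w10.pkl","rb"));cp=campose("wrist",o)
P=lambda p,z:ray("wrist",np.array([p])*.7,z,cp)[0,:2]
j=P((397,191),.026);e=P((397,238),.012);a=P((393,2),.022);print(j,e,a)
u=(j-a)/np.linalg.norm(j-a);print("heading",np.arctan2(u[1],u[0]),"grasp(x=15) from junction",j-u*.039,"from end",e-u*.073)
for w in(.030,):print("head width",np.linalg.norm(P((353,212),w)-P((440,212),w)))
```

```text
[ 0.4245 -0.4058] [ 0.4304 -0.4409] [ 0.4029 -0.2926]
heading -1.3825872985049714 grasp(x=15) from junction [ 0.4172 -0.3675] from end [ 0.4167 -0.3692]
head width 0.061442832583722004
```

play_rows(commands="100 0 0 -0.01 0;100 0 40 -0.01 0;100 0 80 -0.01 0;100 0 80 -0.01 0;100 0 80 -0.01 0;100 0 80 -0.01 0")

```text
time_s: 46.1
ee_pos: [0.4157, -0.3683, 0.12]
ee_rot: [-2.013, -2.398, 0.006]
force: [-0.2, -0.8, -0.0]
gripper_width: 0.999
gripper_force: 0.0
```

```bash
python3 -c "
from hand import *
o=get_obs();print(o['time_s'],o['ee_pos'],yaw(),o['gripper_width'])
print(go(.4165,-.368,.003,1.745))"
```

```text
46.1 [ 0.4157 -0.3683  0.12  ] 1.7448003639851737 0.9991859393327944
(array([ -0.5,   2. , 116.9]), np.float64(-0.0002))
```

play_rows(commands="0 1 41 0 0.2;0 1 82 0 0.2;0 1 103 0 0.2;0 1 113 0 0.2;0 1 116 0 0.2;0 1 116 0 1;0 1 116 0 1;0 1 116 0 1;0 1 116 0 1;0 1 116 0 1;0 1 116 0 1;0 1 80 0 1", grip_force=90)

```text
time_s: 47.1
ee_pos: [0.4123, -0.3664, 0.0361]
ee_rot: [-2.01, -2.39, 0.007]
force: [-0.2, 1.2, -2.1]
gripper_width: 0.277
gripper_force: 89.0
```

play_rows(commands="0 0 -41 0 1;0 0 -82 0 1;0 0 -123 0 1;0 0 -150 0 1;0 0 -150 0 1;0 0 -150 0 1")

```text
time_s: 47.6
ee_pos: [0.4183, -0.3707, 0.193]
ee_rot: [-2.021, -2.401, 0.004]
force: [-1.0, 0.1, -1.5]
gripper_width: 0.281
gripper_force: 89.2
```

```bash
python3 -c "
from hand import *
o=get_obs();print(o['time_s'],o['ee_pos'],yaw(),o['joints'],o['gripper_width'],o['force'],o['wrist_torque'])
print(go(.5621+.015,.3189+.0012,.2,.081+np.pi))"
```

```text
47.6 [ 0.4183 -0.3707  0.193 ] 1.742526183243294 [ 0.3224  0.373   0.4392  1.8423 -0.1855  0.9702  1.0128] 0.28100807010913054 [-1.0034  0.0595 -1.5066] [-0.0093 -0.0085  0.0151]
(array([653.5, 274.4,  -7.7]), np.float64(-1.4801))
```

play_rows(commands="654 274 -8 -1.48 1;654 274 -8 -1.48 1;654 274 -8 -1.48 1;654 274 -8 -1.48 1;654 274 -8 -1.48 1;654 274 -8 -1.48 1;654 274 -8 -1.48 1;654 274 -8 -1.48 1;654 274 -8 -1.48 1;654 274 -8 -1.48 1;654 274 -8 -1.48 1;654 274 -8 -1.48 1")

```text
time_s: 48.6
ee_pos: [0.5273, 0.1194, 0.1945]
ee_rot: [0.136, -3.126, -0.005]
force: [0.5, -0.9, -2.6]
gripper_width: 0.283
gripper_force: 89.0
```

```bash
python3 -c "
from hand import *
o=get_obs();print(o['time_s'],o['ee_pos'],yaw(),o['joints'][6],o['gripper_width'])
print(go(.577,.320,.2,.081+np.pi))"
```

```text
48.6 [0.5273 0.1194 0.1945] -3.0544704654611214 1.3749593157791822 0.28260393649970117
(array([-66.9, 195.6,  -5.7]), np.float64(0.0061))
```

play_rows(commands="-67 190 0 0 1;-67 190 0 0 1;-67 190 0 0 1;-67 190 0 0 1;-67 190 0 0 1;-67 190 0 0 1;-67 190 40 0 1;-67 190 80 0 1;-67 190 100 0 1;-67 190 100 0 1;-67 190 100 0 1;-67 190 100 0 1")

```text
time_s: 49.6
ee_pos: [0.5798, 0.3128, 0.0969]
ee_rot: [0.126, -3.131, -0.006]
force: [0.3, -0.7, -1.3]
gripper_width: 0.277
gripper_force: 89.1
```

```bash
python3 -c "
from hand import *
o=get_obs();print(o['time_s'],o['ee_pos'],yaw(),o['joints'][6],o['gripper_width'])
print(go(.577,.320,.0095,.081+np.pi))"
```

```text
49.6 [0.5798 0.3128 0.0969] -3.0609686045038775 1.0731527509867873 0.2774751872648975
(array([ 1.5,  7. , 87.5]), np.float64(-0.0004))
```

play_rows(commands="1 7 0 0 1;1 7 40 0 1;1 7 70 0 1;1 7 82 0 1;1 7 87 0 1;1 7 87 0 1;1 7 87 0 0.45;1 7 87 0 0.45;1 7 87 0 0.45;1 7 50 0 0.45;1 7 10 0 0.45;1 7 -30 0 0.45")

```text
time_s: 50.6
ee_pos: [0.5775, 0.3191, 0.127]
ee_rot: [0.126, -3.128, -0.004]
force: [0.8, 0.7, 0.7]
gripper_width: 0.549
gripper_force: 0.0
```

play_rows(commands="41 0 -41 0 0.45;150 150 -160 0 0.45;150 150 -160 0 0.45;150 150 -160 0 0.45;150 150 -160 0 0.45;150 150 -160 0 0.45;150 150 -160 0 0.45;150 150 -160 0 0.45;150 150 -160 0 0.45")

```text
time_s: 51.35
ee_pos: [0.417, 0.4584, 0.29]
ee_rot: [0.132, -3.132, -0.009]
force: [0.2, -1.4, -0.5]
gripper_width: 0.548
gripper_force: 0.0
```

Run:
```python
from hand import *
o=get_obs();print(o['time_s'],o['ee_pos'],yaw(),o['joints'])
a=grab_frame("scene");b=grab_frame("side")
pickle.dump((a,b),open("fin.pkl","wb"))
A=cv2.resize(a[175:285,175:430],None,fx=3.1,fy=3.1,interpolation=cv2.INTER_CUBIC)[:,:790]
B=cv2.resize(b[115:290,200:350],None,fx=1.5,fy=1.5,interpolation=cv2.INTER_CUBIC)
print(A.shape,B.shape)
C=np.zeros((600,800,3),np.uint8);C[:A.shape[0],:A.shape[1]]=A;h=min(B.shape[0],600-A.shape[0]);C[A.shape[0]:A.shape[0]+h,:B.shape[1]]=B[:h]
im=grab_frame("wrist");pickle.dump((im,get_obs()),open("w11.pkl","wb"))
W=cv2.resize(im,(345,259));C[341:600,400:745]=W
cv2.imwrite("pics/fin.png",C[:,:,::-1])
```

```text
51.35 [0.417  0.4584 0.29  ] -3.057253884385945 [-0.746   0.3705 -0.1645  1.5706  0.0539  1.2056  0.7363]
(341, 790, 3) (262, 225, 3)
```

```bash
python3 -c "
from hand import *
print(go(.68,.23,.34,.081+np.pi))
o=get_obs();R=Rn.from_rotvec(o['ee_rot']).as_matrix();print((R.T@np.array([.09,-.37,-.06]))*1000)"
```

```text
(array([-242.1, -244.1,  -55.5]), np.float64(-0.0028))
[ -61.3957 -375.9904   58.8372]
```

play_rows(commands="-242 -244 -55 0 0.45;-242 -244 -55 0 0.45;-242 -244 -55 0 0.45;-242 -244 -55 0 0.45;-242 -244 -55 0 0.45;-242 -244 -55 0 0.45;-242 -244 -55 0 0.45;-242 -244 -55 0 0.45;-242 -244 -55 0 0.45;-242 -244 -55 0 0.45;-242 -244 -55 0 0.45;-242 -244 -55 0 0.45")

```text
time_s: 52.5
ee_pos: [0.6786, 0.2323, 0.3386]
ee_rot: [0.125, -3.127, -0.005]
force: [-0.5, 0.5, -0.6]
gripper_width: 0.549
gripper_force: 0.0
```

```bash
python3 -c "
from hand import *
o=get_obs();print(o['time_s'],o['ee_pos'],yaw())
pickle.dump((grab_frame('wrist'),o),open('w11.pkl','wb'))"
```

```text
52.5 [0.6786 0.2323 0.3386] -3.061411867774475
```

play_rows(commands="-61 -376 58 0 0.45;-61 -376 58 0 0.45;-61 -376 58 0 0.45;-61 -376 58 0 0.45;-61 -376 58 0 0.45;-61 -376 58 0 0.45;-61 -376 58 0 0.45;-61 -376 58 0 0.45;-61 -376 58 0 0.45;-61 -376 58 0 0.45;-61 -376 58 0 0.45;-61 -376 58 0 0.45")

```text
time_s: 53.55
ee_pos: [0.7694, -0.1364, 0.2793]
ee_rot: [0.126, -3.129, -0.007]
force: [-0.3, 0.3, 0.4]
gripper_width: 0.551
gripper_force: 0.0
```

Run:
```python
from hand import *
o=get_obs();print(o['time_s'],o['ee_pos'],yaw())
im=grab_frame('wrist');pickle.dump((im,o),open('w12.pkl','wb'))
w=pickle.load(open('w11.pkl','rb'))[0]
s=grab_frame("side");cv2.imwrite("side_fin.png",s[:,:,::-1])
top=cv2.resize(np.hstack([w[0:210,60:500]]),None,fx=1.8,fy=1.8,interpolation=cv2.INTER_CUBIC)[:360,:800]
bot=cv2.resize(im[0:170,60:500],None,fx=1.4,fy=1.4,interpolation=cv2.INTER_CUBIC)
C=np.zeros((600,800,3),np.uint8);C[:top.shape[0],:top.shape[1]]=top;C[361:361+min(239,bot.shape[0]),:bot.shape[1]]=bot[:239]
cv2.imwrite("pics/fin2.png",C[:,:,::-1]);print(top.shape,bot.shape)
```

```text
53.55 [ 0.7694 -0.1364  0.2793] -3.0610013490239325
(360, 792, 3) (238, 616, 3)
```

View pics/fin2.png

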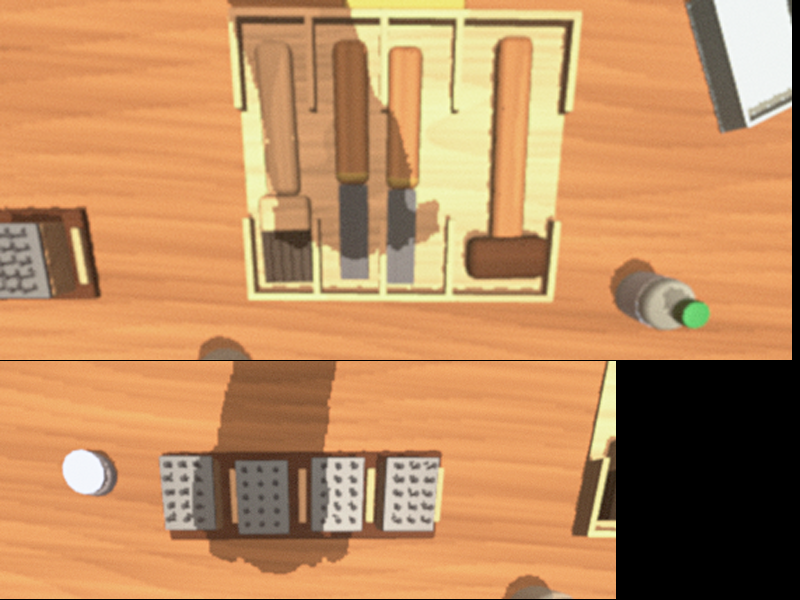

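The final composite shows all four tools in their own compartments with handles towards the pull, and all four blocks in the bays. A quick numeric check of lengthwise centring and of the blocks:

Run:
```python
from hand import *
def fr(p,c,y):
    R=np.array([[np.cos(y),-np.sin(y)],[np.sin(y),np.cos(y)]]);return np.round((p[:,:2]-c)@R*1000,1)
im,o=pickle.load(open("w11.pkl","rb"));cp=campose("wrist",o);q=lambda *p:np.array(p)/1.8+[60,0]
for k,a,b,za,zb in(("brush",(272,42),(287,283),.018,.012),("file n1",(351,41),(354,280),.018,.008),("file n2",(406,47),(401,283),.018,.008),("mallet",(515,38),(508,279),.018,.012)):
    e=np.r_[ray("wrist",q(a),za,cp),ray("wrist",q(b),zb,cp)];f=fr(e,np.array([.5688,.2367]),.081);print(k,f.tolist(),"mid",f.mean(0),"len",np.hypot(*(f[1]-f[0])))
im,o=pickle.load(open("w12.pkl","rb"));cp=campose("wrist",o);q=lambda p:(np.array(p)-[0,361])/1.4+[60,0]
for v in([[161,457],[211,457],[216,528],[167,531]],[[236,460],[289,460],[289,533],[237,533]],[[311,458],[363,458],[364,531],[313,531]],[[384,457],[439,458],[434,529],[387,531]]):
    print("block",fr(ray("wrist",q(v),.052,cp),np.array([.6697,-.1432]),.083).mean(0))
print(get_obs()["time_s"])
```

```text
brush [[-85.5, -97.3], [92.1, -97.6]] mid [  3.3  -97.45] len 177.60025337819764
file n1 [[-86.2, -38.9], [90.2, -40.9]] mid [  2.  -39.9] len 176.41133750414116
file n2 [[-82.3, 1.8], [92.8, -0.6]] mid [5.25 0.6 ] len 175.1164469717222
mallet [[-88.1, 82.2], [89.0, 90.2]] mid [ 0.45 86.2 ] len 177.28059679502434
block [ -0.375 -91.425]
block [  2.2   -31.575]
block [ 0.85  29.375]
block [ 0.375 88.875]
53.65
```

```bash
python3 -c "
from workcell import *
print(sign_off())"
```

```text
the job is handed in; nothing more can be done
None
```

I've handed the job in after about 54 s of robot time: the four blocks stand upright one to a bay, and all four tools lie flat in the tray with handles towards the pull, mallet in the wide compartment; one file (narrow compartment 2) lies against its side wall, about 12 mm off the compartment's centre line.

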